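# Grade a tray of tomatoes by size

### The arm

A 6-joint arm with a two-finger parallel gripper is mounted at the origin on the work surface. World frame = base frame: x ahead of the robot, y to its left, z up, the work surface at z = 0. Lengths are in m, angles in rad, forces in N, time in s.
With the tool pointing down it reaches from about 0.3 to 0.75 m from the base axis. Payload 8.5 kg.
Tool frame: the origin (TCP) lies at the very end of the fingers, on their centre line; the grasp point (between the pads) lies 19 mm behind it; z points along the fingers, y is the line along which they close (so a half turn about z gives the same grasp; the last joint's range is limited). The gripper opens to 85 mm and grips with 20 to 120 N. Pads are 22 mm wide; open, the fingers measure 114 mm over their backs; the gripper's body (76 mm by 85 mm) begins 54 mm behind the grasp point. The pads swing forward as they close: fully open they stand 13 mm farther back than shut.
Start: joints at [-1.342, 0.381, 1.297, -0, 1.464, -0.215], TCP at [0.236, -0.497, 0.231] pointing down, gripper open.
Joint ranges: [-3.11, 3.11], [-0.89, 2.33], [0.22, 2.48], [-1.42, 4.56], [0.17, 2.85], [-2.88, 2.88]. Speed limits (rad/s): [2.39, 2.39, 3.14, 3.14, 3.14, 3.14].

### API

Orientations are given as a rotation vector (axis times angle).
In Python, from workcell import * gives the robot as it stands.
- The arm moves only by the tool send_rows, never from a script. Its argument "plan" is a list of rows, each an object with "hand": the opening in per cent of the stroke, from 0 (shut) to 100 (fully open); "travel": the shift along the tool's x, y, z in cm, a list of three; "roll": the turn about the tool's z in rad. In form: [{"hand": hand, "travel": [tx, ty, tz], "roll": roll}, ...]. A call has 1 to 10 rows; each row shifts and turns the commanded pose from where the row before left it, along the tool's axes as they then stand; what a row does not reach is not made up. A row lasts 1/8 s, in which the tool goes at most 62.5 mm and 10.7 degrees, less where a joint would pass 70% of its speed; a pose out of reach is approached as far as the arm can. A call is refused whole if a number of a shift passes 6.25 or a number of a turn 0.188, either way. A call with a gripper value outside its range is refused whole. The fingers move at their own pace and stop on an object; "newtons" is the grip in N (left out, the last holds). Time passes only in rows, so rows that do not move let the fingers close. It gives the time, the measured TCP pose, the force, the opening and the grip force at its end, in the units of the state.
- get_obs(): the state, without advancing time (a new reading comes with each control period).
- grab_frame(name): name is "side" or "top"; returns a dict with "image" (400x640x3 uint8, red, green, blue), "camera_matrix" (3x3 intrinsics, pixels), "dist_coeffs" ([k1, k2, p1, p2, k3] as OpenCV has them; the pictures are not rectified), "T" (4x4, takes a point from camera to world coordinates). Camera axes: x right, y up, looking along -z (the intrinsics and any distortion apply to the point x, -y, -z); pixel columns grow to the right and rows downward; lengths in m; the calibration is good to about 2 mm. A picture is of the moment at which its call begins. There is no depth.
- sign_off(): hands the job in; it is judged then, once.
The state is a dict: "clock": time; "joint_positions": joint angles; "joint_velocities": joint speeds; "joint_efforts": joint torques, N m; "tcp_pos": TCP position; "tcp_rot": TCP orientation; "contact_force": force on the tool from outside, world axes, zero at the start; "moment": the same for the moment, N m; "grip_width": finger opening in m; "grasp_force": force on a finger pad.
Only numpy, scipy, OpenCV 4.12 (cv2) and the standard library are available. Lean on these libraries where they do the work, as an engineer would, in place of code of your own. Each camera call takes 0.05 s, during which the arm holds its last target. There are 200 camera calls.

### The job

Raise the grader's gate so that it is shut, tip all five tomatoes out of the tray into the head of the grader, and set the empty tray back on its rubber mat. Then push the gate fully down so that the tomatoes run down the bars and each drops into the lane for its size, leave the gate open, and do not disturb the other things on the bench.

Things in the scene. Friction and masses are not known exactly. Their poses are not given: they have to be found in the camera images.
- grader: white and steel fruit grader, fixed, 535 mm long (x -105 to 430), 310 mm wide. Origin on the bench under the middle of its head; x points downhill (the way fruit runs), y left of that, z up. Fruit waits in the head behind the gate at x = 90, then runs down bars into three open lanes (45 mm walls; floors fall gently to y = -212) within about 2 s
- head (a point): point on the floor of the grader's head at grader (x 0, y 0), 135 mm above the bench. A trough: back wall at x = -100 (top 185 up), gate at x = 90, side walls (inner faces y = +-88) 41 mm above the floor; beside x = -100 to -10 they carry flared lips, 66 mm above the floor, spread to y = +-110. Floor 151 mm up at the back, 120 at the gate
- bars (a point): point on the white fin (4 mm thick, 36 mm tall) that runs down the middle of the head and bars, at grader (x 144, y 0). On each side of it a pair of 6 mm steel bars runs down the slope, making two channels. Past the gate there is no floor between the bars: the gaps are 49.5 mm from x = 90 to 200 and 63.5 mm from 200 to 316. Fruit that fits falls through; the largest rolls off the end
- lanes (a point): point on the floor of the first lane, in mid-width under the bars, at grader (x 144, y 0). Three lanes lie side by side under and beside the bars: small fruit at grader x = 90 to 197, medium at 203 to 315, large at 321 to 425 mm; each spans y = -212 to 88, its floor 5 to 23 mm above the bench
- gate (a joint): how far the grader's gate is pushed down, in m: 0 = fully up (shut: a steel plate stands 72 mm above the head's floor), 0.088 = fully down (open: plate sunk under the floor). It slides vertically with 5 N of friction plus 2 N of weight, stays where it is left, and starts down
- gate_paddle (a point): centre of the top of the gate's black paddle, beside the grader's near wall at grader (x 90, y 155 mm) on a thin upright. Paddle 16 mm thick along grader x, 40 mm along y, 45 mm tall: pinch it across the 16 mm to lift, press its top to lower. Its top is 258 mm above the bench with the gate fully up, 170 mm fully down
- mat: black rubber mat fixed to the bench, 290 x 210 x 4 mm; origin under its middle, x along the long side
- tray: aluminium pouring tray, 162 mm wide (y), walls 50 mm high at the back (x = -100) and both sides; the front (+x) is open. Flat 4 mm floor to x = 92, then a 33 mm ramp rising 20 degrees to the pouring lip. Origin under the floor, below the handle. 0.20 to 0.29 kg empty, up to 0.89 kg full. Empties when tipped nose down by about 40 degrees
- tray_handle (a point): centre of the tray's handle, a flat bar across the tray (along its y, 150 mm free), 12 mm thick along x, 28 mm tall, 108 mm above the tray's underside (bar from 94 to 122 mm)
- tray_lip (a point): middle of the tray's pouring lip, at tray (x 125, y 0, z 16 mm)
- tomato_large: the large tomato: a red ball 75 mm across; the origin is its centre (it turns as the tomato rolls)
- tomato_medium_a: a medium tomato: a red ball 59 mm across; the origin is its centre (it turns as the tomato rolls)
- tomato_medium_b: a medium tomato: a red ball 59 mm across; the origin is its centre (it turns as the tomato rolls)
- tomato_small_a: a small tomato: a red ball 45 mm across; the origin is its centre (it turns as the tomato rolls)
- tomato_small_b: a small tomato: a red ball 45 mm across; the origin is its centre (it turns as the tomato rolls)
- beaker: glass beaker, 70 mm wide, 85 mm tall; origin under its middle; a bystander
- bottle: white plastic bottle, 64 mm wide, 170 mm tall; origin under its middle; a bystander
- flask: green glass conical flask, 84 mm wide, 125 mm tall; origin under its middle; a bystander
- dishes: stack of clear dishes, 90 mm wide, 36 mm tall; origin under its middle; a bystander
- spatula: spatula 190 mm long lying on the bench; a bystander
- jar: jar 68 mm wide, 90 mm tall; origin under its middle; a bystander
Not all that is in view belongs to the job. What is shaped like the tomato_medium_b but purple is not meant. Leave any grey look-alike of the tomato_small_b alone.

How it is judged:
By the outcome, as a careful person would: the job done as asked, in the order asked, and still so for the second after the job is handed in, with the robot touching nothing.
It also fails if it takes over 72 s, if anything falls off the work surface, if the arm or the gripper's body presses on something with over 40 N, if the wrist force passes 120 N, or if a joint passes its speed limit or range.

## Working session

There is one attempt and no reset: what is moved stays moved. The work goes in short steps, Python scripts to look and compute and a tool call to move; the robot and the scene stay as the last step left them, time stands still between calls to the robot, and variables do not carry over. Pictures are saved under pics/ and viewed, at most 10 in all, crops included, and the job is handed in when it is done.

Besides the shell and the picture viewer there is one more tool, called after "Request:" as name(argument=value, ...), one argument or row to a line, values as JSON. send_rows: Moves the arm, as the interface text tells. Its arguments: {"type":"object","properties":{"plan":{"type":"array","items":{"type":"object","properties":{"hand":{"type":"number"},"travel":{"type":"array","items":{"type":"number"}},"roll":{"type":"number"}}}},"newtons":{"type":"number"}},"required":["plan"]}

```bash
mkdir -p pics; ls; cat > h.py <<'E'
from workcell import *
import numpy as np, cv2
from scipy.spatial.transform import Rotation as R
def shot(n,fn):
    f=grab_frame(n); cv2.imwrite('pics/'+fn,f['image'][:,:,::-1]); np.savez('pics/'+fn+'.npz',**f); return f
def load(fn): return dict(np.load('pics/'+fn+'.npz'))
def ray(f,uv):
    p=cv2.undistortPoints(np.array([[uv]],float),f['camera_matrix'],f['dist_coeffs'])[0,0]
    return f['T'][:3,3], f['T'][:3,:3]@np.array([p[0],-p[1],-1])
def atz(f,uv,z):
    o,d=ray(f,uv); return o+d*(z-o[2])/d[2]
def proj(f,P):
    P=np.atleast_2d(P); c=(P-f['T'][:3,3])@f['T'][:3,:3]; c=c*[1,-1,-1]
    return cv2.projectPoints(c.reshape(-1,1,3),np.zeros(3),np.zeros(3),f['camera_matrix'],f['dist_coeffs'])[0][:,0]
E
python3 - <<'E'
from h import *
np.set_printoptions(precision=3,suppress=True)
for n in('top','side'):
    f=shot(n,n+'0.png'); print(f['camera_matrix'].tolist(),f['dist_coeffs'],f['T'])
print(get_obs())
E
```

```text
pics
[[429.5036490500905, 0.0, 320.16720855464143], [0.0, 429.5036490500905, 202.5466192233207], [0.0, 0.0, 1.0]] [-0.111  0.     0.     0.     0.   ] [[-0.025  0.981 -0.192  0.253]
 [-1.    -0.026 -0.001 -0.019]
 [-0.006  0.192  0.981  1.584]
 [ 0.     0.     0.     1.   ]]
[[405.349824113851, 0.0, 321.44026011879106], [0.0, 405.349824113851, 197.1486759905118], [0.0, 0.0, 1.0]] [0.023 0.    0.    0.    0.   ] [[ 0.993  0.069 -0.095  0.426]
 [-0.117  0.513 -0.851 -1.073]
 [-0.01   0.856  0.517  0.802]
 [ 0.     0.     0.     1.   ]]
{'clock': 0.1, 'joint_positions': array([-1.342,  0.381,  1.298,  0.   ,  1.464, -0.215]), 'joint_velocities': array([ 0.001, -0.003, -0.002,  0.001, -0.001, -0.002]), 'joint_efforts': array([  0.004, -44.922, -23.166,  -0.   ,   0.004,   0.   ]), 'tcp_pos': array([ 0.236, -0.496,  0.231]), 'tcp_rot': array([-3.063, -0.691, -0.   ]), 'contact_force': array([-0.745, -0.203,  0.508]), 'moment': array([-0.036, -0.04 , -0.025]), 'grasp_force': 0.0, 'grip_width': 0.08524392515893404}
```

View pics/top0.png

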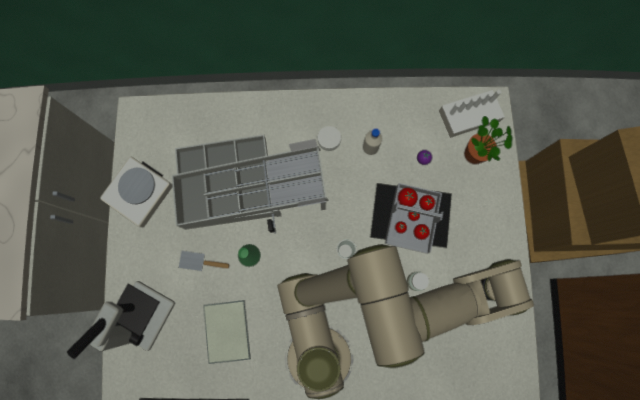

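View pics/side0.png

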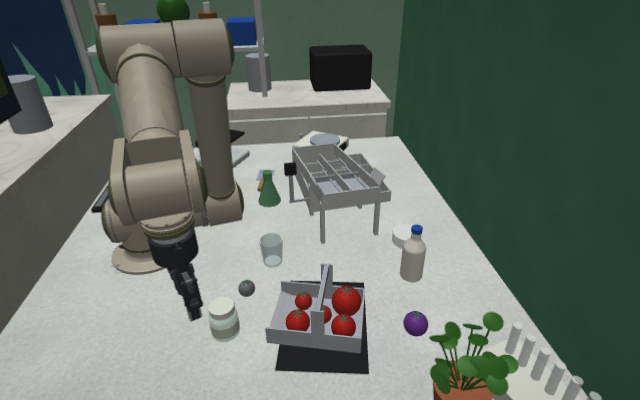

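```bash
python3 - <<'E'
from h import *
t=cv2.imread('pics/top0.png'); s=cv2.imread('pics/side0.png')
a=cv2.resize(t[175:257,365:461],None,fx=4,fy=4,interpolation=3)
b=cv2.resize(s[255:375,260:380],None,fx=3.3,fy=3.3,interpolation=3)
H=max(a.shape[0],b.shape[0]); c=np.zeros((H,a.shape[1]+b.shape[1],3),np.uint8)
c[:a.shape[0],:a.shape[1]]=a; c[:b.shape[0],a.shape[1]:]=b
cv2.imwrite('pics/c1.png',c); print(c.shape)
a=cv2.resize(t[130:240,165:345],None,fx=4.4,fy=4.4,interpolation=3);cv2.imwrite('pics/c2.png',a); print(a.shape)
E
```

```text
(396, 780, 3)
(484, 792, 3)
```

View pics/c1.png

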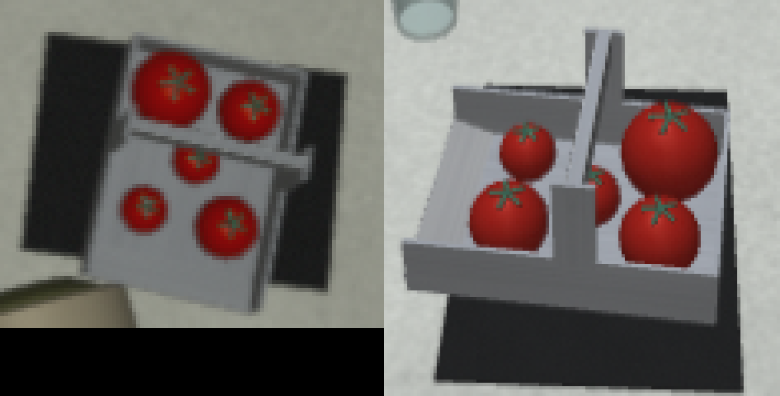

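View pics/c2.png

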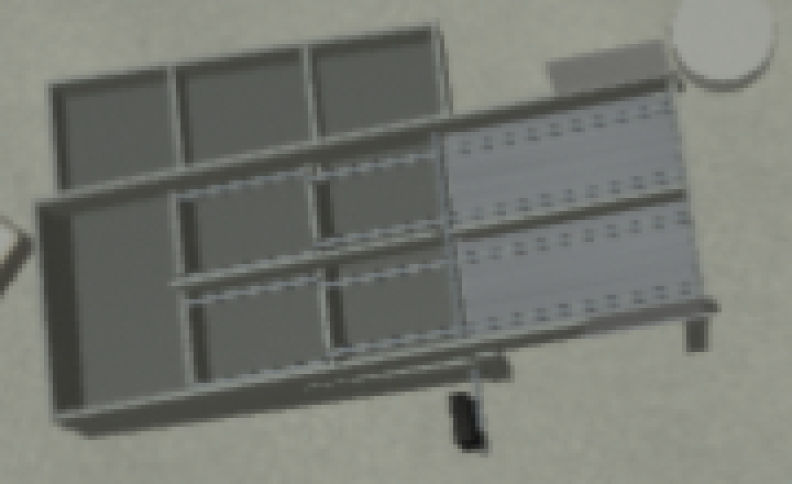

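```bash
cat >> h.py <<'E'
from scipy.optimize import least_squares
def tf(p,L):
    L=np.atleast_2d(L)/1000.; c,s=np.cos(p[2]),np.sin(p[2])
    return np.c_[p[0]+c*L[:,0]-s*L[:,1],p[1]+s*L[:,0]+c*L[:,1],L[:,2]]
def fit(f,L,px,p0):
    r=least_squares(lambda p:(proj(f,tf(p,L))-px).ravel(),p0); return r.x,np.abs(r.fun).reshape(-1,2).round(1)
E
python3 - <<'E'
from h import *
np.set_printoptions(precision=4,suppress=True)
f=load('top0.png')
g=np.array([[685,192],[47,83],[437,25]])/4.4+[165,130]
G,e=fit(f,[[-100,0,187],[430,-215,50],[87,-215,50]],g,[.45,0,1.6]);print('grader',G,e.tolist())
t=np.array([[133,35],[303,70],[83,275],[258,312],[118,128],[312,160]])/4+[365,175]
T,e=fit(f,[[-100,-81,54],[-100,81,54],[125,-81,20],[125,81,20],[0,-81,126],[0,81,126]],t,[.45,-.35,3.1]);print('tray',T,e.tolist())
m=np.array([[47,33],[347,72],[20,250],[328,290]])/4+[365,175]
M,e=fit(f,[[145,105,4],[-145,105,4],[145,-105,4],[-145,-105,4]],m,[.45,-.35,1.6]);print('mat',M,e.tolist())
L=[[90,135,170],[90,175,170],[90,155,170]]
print((proj(f,tf(G,L))-[165,130])*4.4); print('paddle',tf(G,L[2]),'head',tf(G,[0,0,135]))
im=[cv2.imread('pics/%s0.png'%n) for n in('top','side')]
for n,I in zip(('top','side'),im):
    f=load(n+'0.png')
    for p,L,col in((G,[[-100,-88,192],[-100,88,192],[-100,0,187],[90,88,165],[430,-215,50],[87,-215,50],[90,155,170],[90,155,125]],(0,255,255)),(T,[[-100,-81,54],[-100,81,54],[125,-81,20],[125,81,20],[0,-81,126],[0,81,126],[0,0,126]],(255,0,0)),(M,[[145,105,4],[-145,105,4],[145,-105,4],[-145,-105,4]],(0,255,0))):
        for q in proj(f,tf(p,L)): cv2.circle(I,tuple(int(v*16) for v in q),20,col,-1,cv2.LINE_AA,4)
a=cv2.resize(im[0][125:260,165:465],(800,360),interpolation=2)
b=cv2.resize(im[1][130:380,260:400],(336,600))[:]
cv2.imwrite('pics/ov1.png',a)
cv2.imwrite('pics/ov2.png',b)
E
```

```text
grader [0.6131 0.0758 1.6884] [[0.6, 0.2], [0.5, 0.2], [0.1, 0.1]]
tray [ 0.5005 -0.3599  2.9157] [[0.7, 0.2], [0.0, 0.3], [0.0, 0.8], [0.3, 0.1], [1.9, 0.8], [0.9, 0.3]]
mat [ 0.5111 -0.3594  1.3493] [[7.8, 50.4], [6.1, 55.5], [8.5, 57.9], [6.4, 53.3]]
[[464.7255 404.417 ]
 [471.1534 456.3831]
 [467.9267 430.3364]]
paddle [[0.4486 0.1469 0.17  ]] head [[0.6131 0.0758 0.135 ]]
```

View pics/ov2.png

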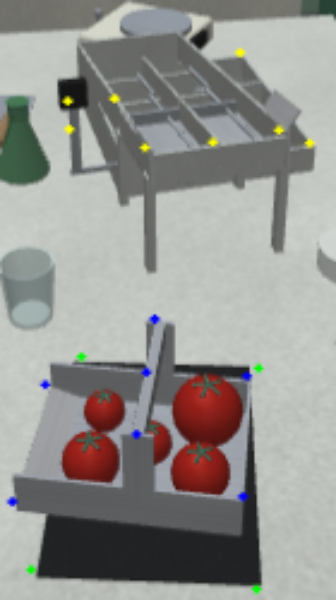

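```bash
python3 - <<'E'
from h import *
np.set_printoptions(precision=4,suppress=True,linewidth=200)
G=[.6131,.0758,1.6884]
for n,(r0,r1,c0,c1) in(('top',(214,236,262,282)),('side',(155,182,280,302))):
    f=load(n+'0.png'); g=f['image'][r0:r1,c0:c1].max(2); print(n,r0,c0); print('\n'.join(' '.join('%3d'%v for v in r) for r in g))
    for top in(.170,.19,.2): 
        q=proj(f,tf(G,[[x,y,z] for x in(82,98) for y in(135,175) for z in(top*1000,top*1000-45)])); print(top,q.min(0),q.max(0))
E
```

```text
top 214 262
 85  81  79  77  76  74  72  71  72  82  96  90  72  66  70  71  70  70  83 119
 72  72  72  71  70  71  70  71  72  81  96  94  77  74  74  72  74  77  89 120
 72  71  73  73  77  77  78  82  86  95 111 111 107 110 105  91 100 109 113 126
 82  85  90 101 111 114 120 133 143 140 133 120 129 143 144 142 142 145 143 144
130 142 145 146 145 143 141 142 143 141 135 119 128 146 150 150 149 149 148 148
147 151 153 150 140 112  89  68  71 101 131 122 134 148 150 150 151 151 152 150
152 152 152 148 131  73  46  36  38  59  95 110 124 146 148 149 150 152 152 147
149 150 149 148 134  82  42  34  35  31  51  86 120 146 149 146 147 150 150 148
146 147 148 147 134  83  41  37  36  28  44  80 118 148 151 150 149 150 149 149
146 148 147 148 137  84  42  37  36  30  43  83 123 147 151 151 149 148 148 148
147 146 149 150 143 108  49  40  37  31  35  75 117 136 149 150 148 148 148 148
147 147 148 149 147 129  57  40  41  33  29  71 113 129 148 151 150 148 149 150
148 150 150 148 148 132  58  42  41  35  30  68 110 129 148 151 151 149 148 151
145 148 151 149 147 130  59  44  43  38  29  51 
[... 2628 characters left out ...]
71 133 143 101  95  96  95  95  94  98
197 197 196 195 193 167 146 143 136  81  91  93 102 196 193 152  95  95  96  95  94  96
195 197 198 196 195 195 194 191 161  92  91  93 103 198 196 177 105  96  95  94  94  94
194 196 197 195 195 195 194 193 163  92  91  93 102 190 199 195 130  95  96  94  94  94
193 194 195 196 196 196 195 193 173  91  91  92  99 172 197 196 164  95  95  95  93  94
195 194 194 195 195 196 196 196 191  90  91  93  99 174 197 196 193 117  95  95  94  94
197 196 197 197 196 196 196 197 192  90  91  93  99 171 196 198 196 154  95  94  95  94
0.17 [281.5136 169.914 ] [294.6192 185.1445]
0.19 [281.1466 164.6309] [294.3566 179.9859]
0.2 [280.9609 161.9589] [294.2238 177.3771]
```

```bash
python3 - <<'E'
from h import *
np.set_printoptions(precision=4,suppress=True,linewidth=200)
ft,fs=load('top0.png'),load('side0.png')
g=np.array([[685,192],[47,83],[437,25]])/4.4+[165,130]
bt=np.array([266.8,219.3,274.5,231.6]); bs=np.array([284,162.6,296.2,175.2])
def box(f,p,top):
    q=proj(f,tf(p,[[x,y,z] for x in(82,98) for y in(135,175) for z in(top,top-45)])); return np.r_[q.min(0),q.max(0)]
def res(p,top): return np.r_[box(ft,p,top)-bt,box(fs,p,top)-bs]
r=least_squares(lambda q:np.r_[res(q[:3],q[3]),(q[2]-1.688)*50],[.613,.076,1.688,170]); print('paddle free',r.x,tf(r.x,[90,155,r.x[3]]),r.fun.round(1))
r=least_squares(lambda p:np.r_[res(p,170),(proj(ft,tf(p,[[-100,0,187],[430,-215,50],[87,-215,50]]))-g).ravel()],[.613,.076,1.688]);print('joint',r.x,r.fun.round(1))
f=ft
m=np.array([[47,33],[347,72],[20,250],[328,290]])/4+[365,175]
print('mat',fit(f,[[145,-105,4],[-145,-105,4],[145,105,4],[-145,105,4]],m,[.5,-.36,1.44]))
E
```

```text
paddle free [  0.6202   0.0762   1.6832 201.244 ] [[0.4561 0.1483 0.2012]] [-0.1 -1.4 -0.   0.7 -0.8 -1.3  0.2  1.5 -0.2]
joint [0.6177 0.0828 1.6704] [-1.5  0.6 -1.6  2.4 -0.8  5.9 -0.1  8.4 -1.5 -0.6 -1.4 -3.3 -1.  -1.7]
mat (array([ 0.5061, -0.3582,  1.4093]), array([[0.4, 0.4],
       [0. , 0. ],
       [0. , 0.1],
       [0.3, 0.3]]))
```

```bash
cat >> h.py <<'E'
def go(x,y,z,yaw,o=None):
    """roll and, after it, travel (cm, tool axes) to bring TCP to x,y,z with tool y at yaw (mod pi)"""
    o=get_obs() if o is None else o; r=R.from_rotvec(o['tcp_rot']); m=r.as_matrix()
    cur=np.arctan2(m[1,1],m[0,1]); d=(yaw-cur+np.pi/2)%np.pi-np.pi/2
    m2=R.from_euler('z',d).as_matrix()@m
    t=m2.T@(np.array([x,y,z])-o['tcp_pos'])*100
    print('clock %.2f tcp %s tilt %.3f yaw %.3f F %s grip %.3f %.0f'%(o['clock'],o['tcp_pos'].round(4),np.arccos(-m[2,2]),cur,o['contact_force'].round(1),o['grip_width'],o['grasp_force']))
    print('roll %.3f  (or %.3f)  travel %s  q6 %.2f'%(-d,-d+np.pi*np.sign(d),t.round(2),o['joint_positions'][5]))
E
python3 -c "
from h import *
go(.456,.148,.27,1.683)"
```

```text
clock 0.10 tcp [ 0.2361 -0.4965  0.2308] tilt 0.001 yaw -1.127 F [-0.7 -0.2  0.5] grip 0.085 0
roll 0.332  (or -2.810)  travel [ 29.07 -61.58  -3.83]  q6 -0.22
```

Request:
send_rows(
  plan=[
    {"hand":50,"travel":[0,0,-2],"roll":0.166},
    {"hand":50,"travel":[0,0,-2],"roll":0.166},
    {"hand":50,"travel":[2.4,-5,0],"roll":0},
    {"hand":50,"travel":[2.4,-5,0],"roll":0},
    {"hand":50,"travel":[2.4,-5,0],"roll":0},
    {"hand":50,"travel":[2.4,-5,0],"roll":0},
    {"hand":50,"travel":[2.4,-5,0],"roll":0},
    {"hand":50,"travel":[2.4,-5,0],"roll":0},
    {"hand":50,"travel":[2.4,-5,0],"roll":0},
    {"hand":50,"travel":[2.4,-5,0],"roll":0},
  ],
  newtons=40,
)

```text
clock: 1.35
tcp_pos: [0.3825, -0.076, 0.2713]
tcp_rot: [-3.137, -0.175, -0.0]
contact_force: [1.1, -0.2, -0.6]
grip_width: 0.0429
grasp_force: 0.0
```

```bash
python3 -c "
from h import *
go(.456,.148,.27,1.683)"
```

```text
clock 1.35 tcp [ 0.3825 -0.076   0.2713] tilt 0.000 yaw -1.459 F [ 1.1 -0.2 -0.6] grip 0.043 0
roll -0.001  (or 3.141)  travel [  9.81 -21.43   0.13]  q6 0.96
```

Request:
send_rows(
  plan=[
    {"hand":50,"travel":[2.4,-5.2,0],"roll":0},
    {"hand":50,"travel":[2.4,-5.2,0],"roll":0},
    {"hand":50,"travel":[2.4,-5.2,0],"roll":0},
    {"hand":50,"travel":[2.4,-5.2,0],"roll":0},
    {"hand":50,"travel":[0,0,0],"roll":0},
    {"hand":50,"travel":[0,0,0],"roll":0},
  ],
)

```text
clock: 2.1
tcp_pos: [0.4542, 0.1394, 0.271]
tcp_rot: [3.136, 0.176, -0.001]
contact_force: [-0.2, -0.3, -0.5]
grip_width: 0.0429
grasp_force: 0.0
```

```bash
python3 -c "
from h import *
go(.456,.148,.145,1.683)
f=shot('side','s1.png');t=shot('top','t1.png')
a=cv2.resize(f['image'][110:210,250:350,::-1],(500,500),interpolation=2);cv2.imwrite('pics/s1c.png',a)
"
```

```text
clock 2.10 tcp [0.4542 0.1394 0.271 ] tilt 0.001 yaw -1.459 F [-0.2 -0.3 -0.5] grip 0.043 0
roll -0.000  (or 3.142)  travel [ 0.28 -0.84 12.6 ]  q6 1.51
```

View pics/s1c.png

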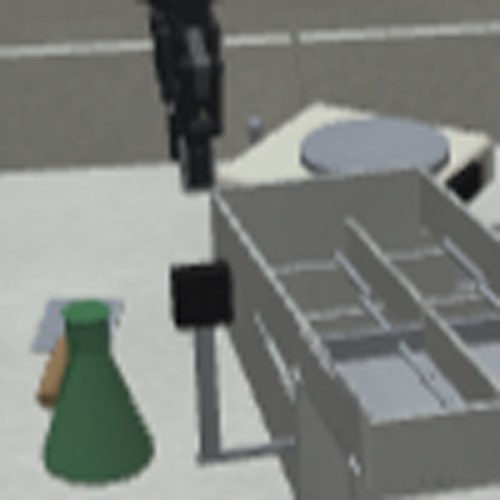

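Request:
send_rows(
  plan=[
    {"hand":50,"travel":[0.3,-0.85,0],"roll":0},
    {"hand":50,"travel":[0,0,4],"roll":0},
    {"hand":50,"travel":[0,0,4],"roll":0},
    {"hand":50,"travel":[0,0,3.5],"roll":0},
    {"hand":50,"travel":[0,0,0],"roll":0},
    {"hand":0,"travel":[0,0,0],"roll":0},
    {"hand":0,"travel":[0,0,0],"roll":0},
    {"hand":0,"travel":[0,0,0],"roll":0},
    {"hand":0,"travel":[0,0,0],"roll":0},
  ],
  newtons=40,
)

```text
clock: 3.32
tcp_pos: [0.4575, 0.1476, 0.158]
tcp_rot: [3.135, 0.176, 0.005]
contact_force: [0.6, -5.6, 0.3]
grip_width: 0.0154
grasp_force: 43.6
```

Request:
send_rows(
  plan=[
    {"hand":0,"travel":[0,0,-1.5],"roll":0},
    {"hand":0,"travel":[0,0,-1.5],"roll":0},
    {"hand":0,"travel":[0,0,-1.5],"roll":0},
    {"hand":0,"travel":[0,0,-1],"roll":0},
    {"hand":0,"travel":[0,0,-0.5],"roll":0},
  ],
)

```text
clock: 3.95
tcp_pos: [0.4565, 0.1475, 0.2134]
tcp_rot: [3.135, 0.175, -0.005]
contact_force: [14.0, -4.0, -48.7]
grip_width: 0.0155
grasp_force: 41.4
```

Request:
send_rows(
  plan=[
    {"hand":0,"travel":[0,0,-1],"roll":0},
    {"hand":0,"travel":[0,0,-0.5],"roll":0},
  ],
)

```text
clock: 4.2
tcp_pos: [0.4537, 0.1472, 0.2261]
tcp_rot: [3.134, 0.175, -0.022]
contact_force: [4.3, -6.5, -49.2]
grip_width: 0.0156
grasp_force: 40.0
```

Request:
send_rows(
  plan=[
    {"hand":50,"travel":[0,0,0],"roll":0},
    {"hand":50,"travel":[0,0,0],"roll":0},
    {"hand":50,"travel":[0,0,0],"roll":0},
    {"hand":50,"travel":[0,0,-3],"roll":0},
    {"hand":50,"travel":[0,0,-3],"roll":0},
    {"hand":50,"travel":[0,0,-3],"roll":0},
  ],
)

```text
clock: 4.95
tcp_pos: [0.4565, 0.1485, 0.3231]
tcp_rot: [-3.137, -0.176, -0.003]
contact_force: [-0.5, 0.1, -0.0]
grip_width: 0.0429
grasp_force: 0.0
```

```bash
python3 -c "
from h import *
go(.5005,-.360,.25,2.9157)
f=shot('side','s2.png');g=f['image'].max(2)
print('\n'.join(' '.join('%3d'%v for v in r[280:300]) for r in g[138:172:1]))
G=[.6202,.0762,1.683]
print([proj(f,tf(G,[90,155,z])) for z in(258,213)])
"
```

```text
clock 4.95 tcp [0.4565 0.1485 0.3231] tilt 0.002 yaw -1.459 F [-0.5  0.1 -0. ] grip 0.043 0
roll -1.233  (or 1.909)  travel [-48.59  15.68   7.23]  q6 1.53
110 112 110 111 112 111 113 113 114 114 113 114 116 115 111 113 113 115 116 114
111 110 109 109 110 110 113 112 113 114 114 113 116 116 114 112 113 115 116 128
111 109 109 110 111 111 112 113 114 114 114 113 115 115 114 113 113 116 138 175
110 110 110 111 111 111 111 112 114 113 114 122 122 122 120 130 126 161 184 209
127 129 139 139 138 140 151 151 153 151 151 160 160 160 160 171 173 209 209 209
169 171 182 182 182 182 195 195 196 194 193 194 195 189 199 202 209 209 209 209
193 193 193 194 193 193 194 195 196 195 195 195 194 181 200 204 207 209 209 209
194 193 194 194 193 191 193 195 196 196 196 196 186 171 175 182 192 199 202 205
195 196 196 195 193 192 193 195 196 195 194 193 161 129 145 153 160 163 173 180
196 196 196 194 180 179 171 171 171 163 163 158 119  94 119 132 132 121 131 130
197 196 194 161 126 125  94  94  92  61  59  32  32  33  40  93 105 104 105 104
197 197 190  58  32  33  33  33  32  31  30  31  30  30  33  67 
[... 1154 characters left out ...]
3 192 192 189  87  89  90  91 114  94  94  94  93  93  94  94
195 194 193 193 192 192 192 188  87  89  91  92 114  94  94  94  93  94  94  94
195 196 195 194 194 194 193 188  87  89  90  93 123  94  94  94  94  94  93  94
197 195 193 193 193 194 194 188  95  89  90  94 137  94  94  94  94  94  94  93
194 194 193 192 191 191 191 187 110  89  89  94 137  94  94  94  94  94  93  93
192 193 193 193 192 191 190 186 110  89  90  93 128  94  94  94  94  94  93  93
192 193 193 191 191 191 190 186 110  89  89  91 113 113  94  94  94  94  93  93
190 192 191 190 190 191 190 187 119  89  90  91 115 149  94  93  94  94  93  93
[array([[288.58993257, 147.36682532]]), array([[289.3020163 , 159.83145422]])]
```

Request:
send_rows(
  plan=[
    {"hand":55,"travel":[0,0,0],"roll":-0.176},
    {"hand":55,"travel":[0,0,0],"roll":-0.176},
    {"hand":55,"travel":[0,0,0],"roll":-0.176},
    {"hand":55,"travel":[0,0,0],"roll":-0.176},
    {"hand":55,"travel":[0,0,0],"roll":-0.176},
    {"hand":55,"travel":[0,0,0],"roll":-0.176},
    {"hand":55,"travel":[0,0,0],"roll":-0.176},
    {"hand":55,"travel":[-5.4,1.74,0],"roll":0},
    {"hand":55,"travel":[-5.4,1.74,0],"roll":0},
    {"hand":55,"travel":[-5.4,1.74,0],"roll":0},
  ],
)

```text
clock: 6.25
tcp_pos: [0.4709, -0.0227, 0.3221]
tcp_rot: [2.457, 1.955, 0.002]
contact_force: [0.5, 0.8, 0.8]
grip_width: 0.0468
grasp_force: 0.0
```

Request:
send_rows(
  plan=[
    {"hand":55,"travel":[-5.4,1.74,0],"roll":0},
    {"hand":55,"travel":[-5.4,1.74,0],"roll":0},
    {"hand":55,"travel":[-5.4,1.74,0],"roll":0},
    {"hand":55,"travel":[-5.4,1.74,0],"roll":0},
    {"hand":55,"travel":[-5.4,1.74,3],"roll":0},
    {"hand":55,"travel":[-5.4,1.74,4],"roll":0},
    {"hand":55,"travel":[0,0,0],"roll":0},
    {"hand":55,"travel":[0,0,0],"roll":0},
  ],
)

```text
clock: 7.25
tcp_pos: [0.4994, -0.353, 0.257]
tcp_rot: [2.458, 1.955, 0.001]
contact_force: [0.1, 0.6, 0.5]
grip_width: 0.047
grasp_force: 0.0
```

```bash
python3 -c "
from h import *
go(.5005,-.360,.094,2.9157)
f=shot('top','t3.png');s=shot('side','s3.png')
a=cv2.resize(f['image'][160:260,360:460,::-1],(400,400),interpolation=2);b=cv2.resize(s['image'][220:370,250:400,::-1],(400,400),interpolation=2);cv2.imwrite('pics/c3.png',np.hstack([a,b]))
"
```

```text
clock 7.25 tcp [ 0.4994 -0.353   0.257 ] tilt 0.001 yaw -0.227 F [0.1 0.6 0.5] grip 0.047 0
roll -0.001  (or 3.141)  travel [-0.65  0.24 16.3 ]  q6 -0.58
```

View pics/c3.png

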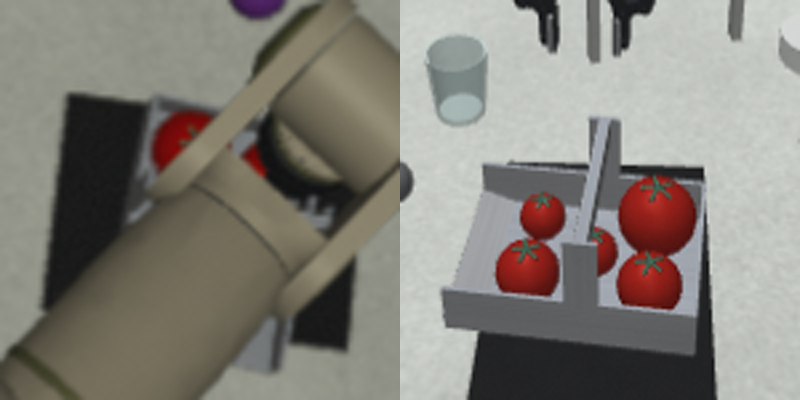

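Request:
send_rows(
  plan=[
    {"hand":55,"travel":[-0.65,0.24,4],"roll":0},
    {"hand":55,"travel":[0,0,4],"roll":0},
    {"hand":55,"travel":[0,0,4],"roll":0},
    {"hand":55,"travel":[0,0,4],"roll":0},
    {"hand":55,"travel":[0,0,0.3],"roll":0},
    {"hand":55,"travel":[0,0,0],"roll":0},
    {"hand":0,"travel":[0,0,0],"roll":0},
    {"hand":0,"travel":[0,0,0],"roll":0},
    {"hand":0,"travel":[0,0,0],"roll":0},
    {"hand":0,"travel":[0,0,0],"roll":0},
  ],
  newtons=80,
)

```text
clock: 8.6
tcp_pos: [0.5011, -0.3608, 0.0951]
tcp_rot: [2.455, 1.953, 0.002]
contact_force: [3.0, 0.8, 6.3]
grip_width: 0.0108
grasp_force: 79.1
```

Request:
send_rows(
  plan=[
    {"hand":0,"travel":[0,0,-1],"roll":0},
    {"hand":0,"travel":[0,0,-2],"roll":0},
    {"hand":0,"travel":[0,0,-2],"roll":0},
    {"hand":0,"travel":[0,0,-2],"roll":0},
    {"hand":0,"travel":[0,0,-2],"roll":0},
    {"hand":0,"travel":[0,0,-1],"roll":0},
    {"hand":0,"travel":[0,0,0],"roll":0},
  ],
)

```text
clock: 9.48
tcp_pos: [0.4999, -0.36, 0.1931]
tcp_rot: [-2.459, -1.955, 0.0]
contact_force: [0.1, -0.3, -8.5]
grip_width: 0.0104
grasp_force: 78.0
```

Request:
send_rows(
  plan=[
    {"hand":0,"travel":[0,0,0],"roll":0.15},
    {"hand":0,"travel":[0,0,0],"roll":0.15},
    {"hand":0,"travel":[0,0,0],"roll":0.15},
    {"hand":0,"travel":[0,0,0],"roll":0.15},
    {"hand":0,"travel":[0,0,0],"roll":0.15},
    {"hand":0,"travel":[0,0,0],"roll":0.15},
    {"hand":0,"travel":[0,0,0],"roll":0.15},
    {"hand":0,"travel":[0,0,0],"roll":0.15},
    {"hand":0,"travel":[0,0,0],"roll":0.15},
    {"hand":0,"travel":[0,0,0],"roll":0.156},
  ],
)

```text
clock: 10.72
tcp_pos: [0.4996, -0.3597, 0.1917]
tcp_rot: [-3.129, 0.262, 0.003]
contact_force: [0.1, -0.2, -9.3]
grip_width: 0.0107
grasp_force: 78.1
```

Request:
send_rows(
  plan=[
    {"hand":0,"travel":[0,-1.5,0],"roll":0},
    {"hand":0,"travel":[0,-2,0],"roll":0},
    {"hand":0,"travel":[0,-2.5,0],"roll":0},
    {"hand":0,"travel":[0,-2.5,0],"roll":0},
    {"hand":0,"travel":[0,-2,0],"roll":0},
    {"hand":0,"travel":[0,-1.5,0],"roll":0},
    {"hand":0,"travel":[0,0,0],"roll":0},
    {"hand":0,"travel":[0,0,0],"roll":0},
  ],
)

```text
clock: 11.72
tcp_pos: [0.5194, -0.2423, 0.1931]
tcp_rot: [3.131, -0.255, 0.0]
contact_force: [0.2, 0.2, -8.1]
grip_width: 0.0107
grasp_force: 78.1
```

Request:
send_rows(
  plan=[
    {"hand":0,"travel":[0,1.5,0],"roll":0},
    {"hand":0,"travel":[0,2,0],"roll":0},
    {"hand":0,"travel":[0,2.5,0],"roll":0},
    {"hand":0,"travel":[0,2.5,0],"roll":0},
    {"hand":0,"travel":[0,2,0],"roll":0},
    {"hand":0,"travel":[0,1.5,0],"roll":0},
    {"hand":0,"travel":[0,0,0],"roll":0},
    {"hand":0,"travel":[0,0,0],"roll":0},
  ],
)

```text
clock: 12.72
tcp_pos: [0.5002, -0.3594, 0.193]
tcp_rot: [-3.131, 0.254, 0.0]
contact_force: [-0.4, -0.1, -7.5]
grip_width: 0.0107
grasp_force: 78.2
```

```bash
python3 -c "
from h import *
go(.506,-.358,.1,1.41)
s=shot('side','s4.png')
b=cv2.resize(s['image'][200:370,230:420,::-1],None,fx=3,fy=3,interpolation=2);cv2.imwrite('pics/c4.png',b)
"
```

```text
clock 12.72 tcp [ 0.5002 -0.3594  0.193 ] tilt 0.001 yaw -1.732 F [-0.4 -0.1 -7.5] grip 0.011 78
roll -0.001  (or 3.141)  travel [ 0.55 -0.23  9.3 ]  q6 0.92
```

View pics/c4.png

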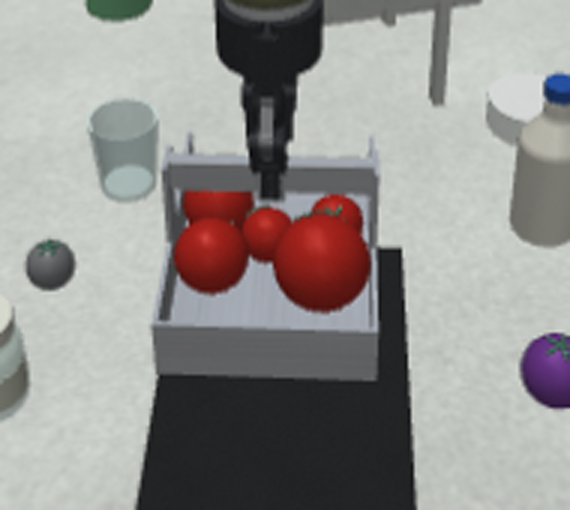

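```bash
python3 -c "
from h import *
f=load('s4.png'); T=[.5002,-.3594,1.41]
for n,u,v,r in(('medL',210,255,.0295),('large',322,262,.0375),('smallC',267,235,.0225),('medfront',217,203,.0295),('smallR',335,217,.0225)):
    P=atz(f,(230+u/3,200+v/3),.108+r); c,s=np.cos(T[2]),np.sin(T[2]); d=P[:2]-T[:2]
    print(n,(1000*np.array([c*d[0]+s*d[1],-s*d[0]+c*d[1]])).round())
"
```

```text
medL [-15.  47.]
large [-28. -40.]
smallC [16.  4.]
medfront [46. 46.]
smallR [ 40. -50.]
```

Request:
send_rows(
  plan=[
    {"hand":0,"travel":[0.2,1.0,1],"roll":0},
    {"hand":0,"travel":[0,0,2],"roll":0},
    {"hand":0,"travel":[0,0,2],"roll":0},
    {"hand":0,"travel":[0,0,2],"roll":0},
    {"hand":0,"travel":[0,0,1.5],"roll":0},
    {"hand":0,"travel":[0,0,0.8],"roll":0},
    {"hand":0,"travel":[0,0,0.5],"roll":0},
    {"hand":0,"travel":[0,0,0],"roll":0},
    {"hand":30,"travel":[0,0,0],"roll":0},
    {"hand":40,"travel":[0,0,0],"roll":0},
  ],
)

```text
clock: 14.02
tcp_pos: [0.5009, -0.3709, 0.0964]
tcp_rot: [3.129, -0.254, 0.003]
contact_force: [0.1, -0.1, -0.6]
grip_width: 0.0338
grasp_force: 0.0
```

Request:
send_rows(
  plan=[
    {"hand":40,"travel":[0,0,0],"roll":0},
    {"hand":40,"travel":[0,0,-2],"roll":0},
    {"hand":40,"travel":[0,0,-4],"roll":0},
    {"hand":40,"travel":[0,0,-4],"roll":0},
    {"hand":40,"travel":[0,0,0],"roll":0},
  ],
)

```text
clock: 14.65
tcp_pos: [0.5013, -0.3712, 0.1988]
tcp_rot: [3.126, -0.254, 0.008]
contact_force: [-0.3, 0.3, -0.4]
grip_width: 0.0343
grasp_force: 0.0
```

```bash
python3 -c "
from h import *
o=get_obs()
T=[.502,-.3693,1.41]
p=tf(T,[-64,78.5,0])[0]; print(p)
go(p[0],p[1],.004+.019,1.41+np.pi/2)
s=shot('side','s5.png')
print(proj(s,tf(T,[[-100,81,54],[-100,-81,54],[-64,79,54]])))
g=s['image'].astype(int); m=((g[:,:,0]>90)&(g[:,:,1]<50)&(g[:,:,2]<50)).astype(np.uint8)
n,_,st,ce=cv2.connectedComponentsWithStats(m); print([(st[i],ce[i].round()) for i in range(1,n) if st[i][4]>60])
b=cv2.resize(s['image'][200:370,230:420,::-1],None,fx=3,fy=3,interpolation=2);cv2.imwrite('pics/c5.png',b)
"
```

```text
[ 0.41426597 -0.41990622  0.        ]
clock 14.65 tcp [ 0.5013 -0.3712  0.1988] tilt 0.007 yaw -1.733 F [-0.3  0.3 -0.4] grip 0.034 0
roll 1.569  (or -1.572)  travel [ 6.1   7.73 17.65]  q6 0.91
[[283.89183208 342.17864979]
 [356.40201522 344.28188409]
 [286.67024043 329.35479744]]
[(array([ 292,  298,   60,   45, 1390], dtype=int32), array([324., 323.])), (array([305, 299,  12,  14, 115], dtype=int32), array([310., 305.]))]
```

View pics/c5.png

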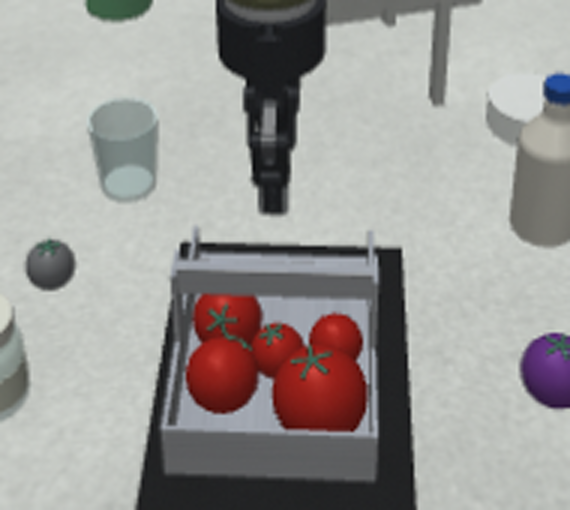

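```bash
python3 -c "
from h import *
f=load('s5.png'); T=[.502,-.3693,1.41]
for n,u,v,r in(('medL',222,375,.0295),('large',320,388,.0375),('medfront',228,320,.0295)):
    P=atz(f,(230+u/3,200+v/3),.008+r); c,s=np.cos(T[2]),np.sin(T[2]); d=P[:2]-T[:2]
    print(n,(1000*np.array([c*d[0]+s*d[1],-s*d[0]+c*d[1]])).round())
print(atz(f,(284.3,344),.054),tf(T,[-100,81,54]))
"
```

```text
medL [-35.  42.]
large [-53. -37.]
medfront [23. 41.]
[ 0.40675433 -0.46008156  0.054     ] [[ 0.40603446 -0.45504156  0.054     ]]
```

Request:
send_rows(
  plan=[
    {"hand":32,"travel":[0,0,0],"roll":-0.157},
    {"hand":32,"travel":[0,0,0],"roll":-0.157},
    {"hand":32,"travel":[0,0,0],"roll":-0.157},
    {"hand":32,"travel":[0,0,0],"roll":-0.157},
    {"hand":32,"travel":[0,0,0],"roll":-0.157},
    {"hand":32,"travel":[0,0,0],"roll":-0.157},
    {"hand":32,"travel":[0,0,0],"roll":-0.157},
    {"hand":32,"travel":[0,0,0],"roll":-0.157},
    {"hand":32,"travel":[0,0,0],"roll":-0.157},
    {"hand":32,"travel":[0,0,0],"roll":-0.157},
  ],
)

```text
clock: 15.95
tcp_pos: [0.5001, -0.37, 0.1937]
tcp_rot: [-2.388, -2.038, 0.0]
contact_force: [-0.8, 0.3, -0.3]
grip_width: 0.0269
grasp_force: 0.0
```

```bash
python3 -c "
from h import *
T=[.502,-.3693,1.41]
p=tf(T,[-83,78.5,0])[0]; print(p)
go(p[0],p[1],.1,1.41+np.pi/2)"
```

```text
[ 0.41122398 -0.43866112  0.        ]
clock 15.95 tcp [ 0.5001 -0.37    0.1937] tilt 0.002 yaw -0.158 F [-0.8  0.3 -0.3] grip 0.027 0
roll 0.003  (or -3.139)  travel [-8.21 -7.65  9.37]  q6 -0.67
```

Request:
send_rows(
  plan=[
    {"hand":32,"travel":[-4.1,-3.85,0],"roll":0},
    {"hand":32,"travel":[-4.1,-3.85,0],"roll":0},
    {"hand":32,"travel":[0,0,3],"roll":0},
    {"hand":32,"travel":[0,0,4],"roll":0},
    {"hand":32,"travel":[0,0,2.4],"roll":0},
    {"hand":32,"travel":[0,0,0],"roll":0},
    {"hand":32,"travel":[0,0,0],"roll":0},
  ],
)

```text
clock: 16.82
tcp_pos: [0.4113, -0.439, 0.1017]
tcp_rot: [2.394, 2.033, -0.0]
contact_force: [1.0, -0.0, 0.2]
grip_width: 0.0276
grasp_force: 0.0
```

```bash
python3 -c "
from h import *
T=[.502,-.3693,1.41]
p=tf(T,[-83,78.5,0])[0]; print(p)
go(p[0],p[1],.023,1.41+np.pi/2)
s=shot('side','s6.png'); print(proj(s,get_obs()['tcp_pos']))
b=cv2.resize(s['image'][250:370,250:390,::-1],None,fx=5.5,fy=5,interpolation=2);cv2.imwrite('pics/c6.png',b)"
```

```text
[ 0.41122398 -0.43866112  0.        ]
clock 16.82 tcp [ 0.4113 -0.439   0.1017] tilt 0.001 yaw -0.163 F [ 1.  -0.   0.2] grip 0.028 0
roll -0.002  (or 3.139)  travel [ 0.04 -0.02  7.87]  q6 -0.85
[[284.81048937 321.37239578]]
```

Request:
send_rows(
  plan=[
    {"hand":32,"travel":[0,0,2],"roll":0},
    {"hand":32,"travel":[0,0,2],"roll":0},
    {"hand":32,"travel":[0,0,1],"roll":0},
    {"hand":32,"travel":[0,0,1],"roll":0},
    {"hand":32,"travel":[0,0,0],"roll":0},
  ],
)

```text
clock: 17.5
tcp_pos: [0.4111, -0.4387, 0.0409]
tcp_rot: [-2.395, -2.033, -0.0]
contact_force: [-0.6, 0.7, 1.3]
grip_width: 0.0272
grasp_force: 0.0
```

Request:
send_rows(
  plan=[
    {"hand":32,"travel":[0,0,1],"roll":0},
    {"hand":32,"travel":[0,0,0.8],"roll":0},
    {"hand":32,"travel":[0,0,0],"roll":0},
    {"hand":32,"travel":[0.5,0,0],"roll":0},
    {"hand":32,"travel":[0.5,0,0],"roll":0},
    {"hand":32,"travel":[0.5,0,0],"roll":0},
    {"hand":32,"travel":[0.5,0,0],"roll":0},
    {"hand":32,"travel":[0,0,0],"roll":0},
  ],
)

```text
clock: 18.5
tcp_pos: [0.4145, -0.4186, 0.0232]
tcp_rot: [-2.394, -2.034, -0.0]
contact_force: [-0.2, -1.0, 0.4]
grip_width: 0.0273
grasp_force: 0.0
```

Request:
send_rows(
  plan=[
    {"hand":0,"travel":[0,0,0],"roll":0},
    {"hand":0,"travel":[0,0,0],"roll":0},
    {"hand":0,"travel":[0,0,0],"roll":0},
    {"hand":0,"travel":[0,0,0],"roll":0},
  ],
  newtons=120,
)

```text
clock: 19.0
tcp_pos: [0.4142, -0.4191, 0.0233]
tcp_rot: [2.395, 2.033, -0.001]
contact_force: [-2.9, 0.7, 5.1]
grip_width: 0.0019
grasp_force: 108.4
```

Request:
send_rows(
  plan=[
    {"hand":0,"travel":[0,0,-0.5],"roll":0},
    {"hand":0,"travel":[0,0,-0.5],"roll":0},
    {"hand":0,"travel":[0,0,-0.5],"roll":0},
    {"hand":0,"travel":[0,0,-0.5],"roll":0},
    {"hand":0,"travel":[0,0,0],"roll":0},
  ],
)

```text
clock: 19.62
tcp_pos: [0.4145, -0.4192, 0.0435]
tcp_rot: [2.394, 2.033, -0.0]
contact_force: [-0.1, 0.1, -9.0]
grip_width: 0.0022
grasp_force: 107.2
```

```bash
python3 -c "
from h import *
o=get_obs(); print(o['tcp_pos'],o['contact_force'],o['moment'],o['tcp_rot'],o['grip_width'],o['grasp_force'])
s=shot('side','s7.png')
b=cv2.resize(s['image'][230:370,240:400,::-1],None,fx=5,fy=4.2,interpolation=2);cv2.imwrite('pics/c7.png',b)"
```

```text
[ 0.41445179 -0.41915406  0.04349076] [-0.08337972  0.14532667 -9.00185393] [-0.28658612  0.67839138  0.01397185] [ 2.39431094e+00  2.03279206e+00 -2.37153840e-04] 0.002151547950989275 107.22265362739563
```

Request:
send_rows(
  plan=[
    {"hand":0,"travel":[0,0,-1],"roll":0},
    {"hand":0,"travel":[0,0,-1.5],"roll":0},
    {"hand":0,"travel":[0,0,-1.5],"roll":0},
    {"hand":0,"travel":[0,0,0],"roll":0},
  ],
)

```text
clock: 20.18
tcp_pos: [0.4148, -0.4197, 0.085]
tcp_rot: [2.392, 2.031, -0.001]
contact_force: [1.3, -0.3, -8.1]
grip_width: 0.002
grasp_force: 107.4
```

```bash
python3 -c "
from h import *
o=get_obs(); print(o['tcp_pos'],o['contact_force'],o['moment'],o['tcp_rot'],o['grip_width'],o['grasp_force'])
s=shot('side','s7.png');f=s
g=s['image'].astype(int)
b=cv2.resize(s['image'][230:370,240:400,::-1],None,fx=5,fy=4.2,interpolation=2);cv2.imwrite('pics/c7.png',b)"
```

```text
[ 0.41480995 -0.41966035  0.08495429] [ 1.26888845 -0.25126713 -8.14785684] [-0.28722573  0.71068822  0.01143581] [ 2.39215487e+00  2.03104190e+00 -6.97214763e-04] 0.0020082530731129846 107.38040328025818
```

View pics/c7.png

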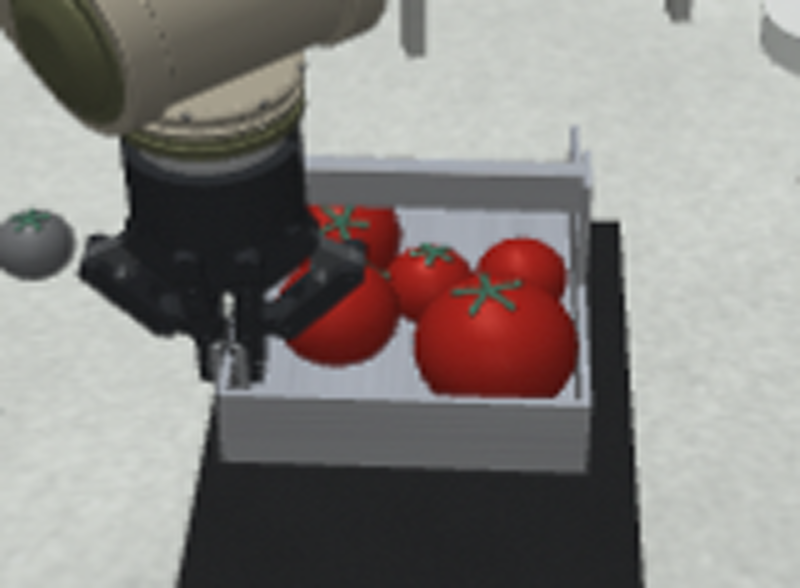

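Request:
send_rows(
  plan=[
    {"hand":0,"travel":[0,0,-1.5],"roll":0},
    {"hand":0,"travel":[0,0,-2.5],"roll":0},
    {"hand":0,"travel":[0,0,-3],"roll":0},
    {"hand":0,"travel":[0,0,-3],"roll":0},
    {"hand":0,"travel":[0,0,-3],"roll":0},
    {"hand":0,"travel":[0,0,-3],"roll":0},
    {"hand":0,"travel":[0,0,-2.5],"roll":0},
    {"hand":0,"travel":[0,0,-2],"roll":0},
    {"hand":0,"travel":[0,0,-1],"roll":0},
    {"hand":0,"travel":[0,0,0],"roll":0},
  ],
)

```text
clock: 21.48
tcp_pos: [0.4143, -0.4189, 0.2984]
tcp_rot: [2.395, 2.033, -0.0]
contact_force: [0.5, 0.1, -8.0]
grip_width: 0.0019
grasp_force: 107.5
```

```bash
python3 -c "
from h import *
o=get_obs(); print(o['moment'])
G=[.6202,.0762,1.683]
p=tf(G,[-170,79,0])[0];print(p)
go(p[0],p[1],.29,1.683+np.pi/2)
p=tf(G,[-250,79,0])[0]
go(p[0],p[1],.30,1.683+np.pi/2)"
```

```text
[-0.41587865  0.75700336  0.04201919]
[ 0.5607314 -0.1015765  0.       ]
clock 21.48 tcp [ 0.4143 -0.4189  0.2984] tilt 0.000 yaw -0.163 F [ 0.5  0.1 -8. ] grip 0.002 108
roll -0.275  (or 2.866)  travel [29.9  18.1   0.83]  q6 -0.83
clock 21.48 tcp [ 0.4143 -0.4189  0.2984] tilt 0.000 yaw -0.163 F [ 0.5  0.1 -8. ] grip 0.002 108
roll -0.275  (or 2.866)  travel [21.9  18.1  -0.17]  q6 -0.83
```

Request:
send_rows(
  plan=[
    {"hand":0,"travel":[0,0,0],"roll":-0.09},
    {"hand":0,"travel":[0,0,0],"roll":-0.09},
    {"hand":0,"travel":[0,0,0],"roll":-0.095},
    {"hand":0,"travel":[1,0.9,0],"roll":0},
    {"hand":0,"travel":[2,1.6,0],"roll":0},
    {"hand":0,"travel":[3,2.4,0],"roll":0},
    {"hand":0,"travel":[3,2.4,0],"roll":0},
    {"hand":0,"travel":[3,2.4,0],"roll":0},
    {"hand":0,"travel":[3,2.4,0],"roll":0},
    {"hand":0,"travel":[2,1.7,0],"roll":0},
  ],
)

```text
clock: 22.72
tcp_pos: [0.5332, -0.232, 0.2976]
tcp_rot: [-2.093, -2.34, -0.001]
contact_force: [0.2, -0.4, -7.6]
grip_width: 0.0023
grasp_force: 107.6
```

```bash
python3 -c "
from h import *
o=get_obs(); print(o['moment'],o['contact_force'])
f=load('top0.png');g=f['image'].max(2)
for G in([.6131,.0758,1.6884],[.6202,.0762,1.683]):
  for x in(-80,-10,60):
    fl=135-x*.163
    print(x,proj(f,tf(G,[[x,0,fl+36],[x,88,fl+41],[x,-88,fl+41],[x,91,fl+41],[x,-91,fl+41]])).round(1).tolist())
for c in(316,297,277): print(c,[(r,int(g[r,c])) for r in range(144,214)])
"
```

```text
[-0.48674705  0.58203152  0.00437693] [ 0.16406308 -0.37639637 -7.64532322]
-80 [[315.3, 174.9], [319.0, 199.9], [311.7, 149.7], [319.2, 200.8], [311.6, 148.9]]
-10 [[295.0, 178.6], [298.3, 203.6], [291.5, 153.6], [298.4, 204.4], [291.4, 152.8]]
60 [[274.9, 182.3], [277.9, 207.1], [271.7, 157.4], [278.0, 208.0], [271.6, 156.6]]
-80 [[315.2, 173.0], [318.7, 198.0], [311.7, 147.8], [318.9, 198.9], [311.6, 147.0]]
-10 [[294.8, 176.6], [298.0, 201.5], [291.5, 151.6], [298.1, 202.4], [291.4, 150.8]]
60 [[274.7, 180.2], [277.6, 205.0], [271.7, 155.4], [277.7, 205.9], [271.6, 154.5]]
316 [(144, 119), (145, 120), (146, 117), (147, 97), (148, 88), (149, 88), (150, 98), (151, 117), (152, 113), (153, 102), (154, 116), (155, 104), (156, 119), (157, 123), (158, 123), (159, 125), (160, 125), (161, 123), (162, 125), (163, 126), (164, 126), (165, 124), (166, 124), (167, 125), (168, 125), (169, 122), (170, 122), (171, 112), (172, 126), (173, 108), (174, 78), (175, 76), (176, 106), (177, 124), (178, 126), (179, 121), (180, 124), (181, 126), (182, 127), (183, 128), (184, 129), (185, 129), (186, 126), (
[... 1286 characters left out ...]
 122), (155, 87), (156, 72), (157, 75), (158, 94), (159, 119), (160, 124), (161, 123), (162, 124), (163, 123), (164, 127), (165, 127), (166, 124), (167, 123), (168, 122), (169, 122), (170, 126), (171, 126), (172, 124), (173, 124), (174, 125), (175, 126), (176, 121), (177, 124), (178, 115), (179, 128), (180, 130), (181, 88), (182, 75), (183, 90), (184, 118), (185, 121), (186, 112), (187, 117), (188, 106), (189, 122), (190, 124), (191, 124), (192, 126), (193, 125), (194, 125), (195, 124), (196, 123), (197, 122), (198, 120), (199, 122), (200, 123), (201, 122), (202, 108), (203, 119), (204, 97), (205, 123), (206, 134), (207, 95), (208, 75), (209, 83), (210, 107), (211, 79), (212, 72), (213, 71)]
```

```bash
python3 -c "
from h import *
G=[.6202,.0762,1.683]
p=tf(G,[-170,79,0])[0]
go(p[0],p[1],.28,1.683+np.pi/2)
# tilt estimate: rear wall corners in side view
s=shot('side','s8.png');o=get_obs()
P=o['tcp_pos']+[0,0,.019]; a=1.683
X=np.array([np.cos(a),np.sin(a),0]);Y=np.array([-np.sin(a),np.cos(a),0]);Z=np.array([0,0,1])
for d in(0,5,10,15):
  t=np.radians(d); x2=X*np.cos(t)-Z*np.sin(t); z2=Z*np.cos(t)+X*np.sin(t)
  q=lambda x,y,z:P+x2*(x+63)/1e3+Y*(y-79)/1e3+z2*(z-38)/1e3
  print(d,proj(s,[q(-100,-81,50),q(-100,-81,0),q(-100,81,0),q(0,-81,122),q(125,-81,16)]).round(1).tolist())
cv2.imwrite('pics/dbg.png',s['image'][:,:,::-1])
g=s['image'].max(2)
for c in(345,355,365,375): print(c,[int(v) for v in g[150:300,c]])
"
```

```text
clock 22.73 tcp [ 0.5332 -0.232   0.2976] tilt 0.002 yaw 0.111 F [ 0.2 -0.4 -7.6] grip 0.002 108
roll -0.001  (or 3.141)  travel [12.65  4.2   1.77]  q6 -0.73
0 [[395.9, 182.1], [394.2, 199.9], [330.3, 208.5], [383.2, 138.2], [365.4, 155.9]]
5 [[395.8, 180.7], [394.8, 199.4], [330.6, 208.0], [382.0, 139.3], [365.4, 161.3]]
10 [[395.7, 179.3], [395.3, 198.7], [331.0, 207.4], [380.9, 140.7], [365.6, 166.8]]
15 [[395.5, 177.9], [395.9, 197.8], [331.2, 206.6], [379.9, 142.3], [365.9, 172.4]]
345 [98, 90, 63, 48, 36, 34, 39, 47, 52, 52, 53, 59, 68, 57, 42, 45, 41, 37, 30, 32, 31, 31, 32, 53, 98, 140, 155, 150, 146, 141, 134, 128, 121, 114, 108, 101, 97, 93, 97, 122, 141, 100, 100, 100, 99, 99, 98, 99, 99, 98, 98, 99, 101, 102, 102, 101, 102, 112, 162, 207, 204, 201, 201, 203, 205, 204, 200, 199, 201, 204, 205, 204, 206, 206, 204, 203, 206, 207, 204, 205, 205, 202, 201, 200, 201, 202, 204, 205, 203, 205, 206, 204, 204, 204, 203, 204, 206, 208, 205, 204, 204, 204, 202, 202, 202, 204, 206, 208, 209, 210, 209, 206, 206, 208, 208, 207, 204, 206, 206, 207, 207, 207, 207, 208, 206, 206, 208, 207
[... 1595 characters left out ...]
, 210, 200, 177, 145, 108, 92, 91, 91, 108, 142, 157, 159, 159, 158, 156, 154, 150, 147, 143, 140, 135, 130, 126, 120, 115, 109, 106, 101, 112, 126, 115, 103, 103, 101, 100, 101, 100, 101, 100, 99, 100, 102, 100, 101, 101, 102, 102, 100, 100, 100, 99, 99, 99, 99, 99, 98, 98, 98, 99, 99, 99, 99, 101, 101, 101, 102, 103, 103, 104, 106, 107, 106, 108, 108, 109, 109, 110, 118, 161, 201, 202, 204, 204, 203, 200, 201, 205, 205, 202, 200, 201, 201, 202, 205, 204, 201, 200, 201, 202, 201, 203, 204, 204, 204, 205, 205, 206, 206, 207, 205, 203, 205, 205, 205, 208, 208, 202, 202, 204, 208, 212, 213, 207, 210, 211, 209, 207, 206, 206, 210, 209, 204, 205, 208, 207, 205, 205, 202, 207, 206, 204, 207, 208]
```

Request:
send_rows(
  plan=[
    {"hand":0,"travel":[2,0.7,0.2],"roll":0},
    {"hand":0,"travel":[3,1,0.4],"roll":0},
    {"hand":0,"travel":[3,1,0.4],"roll":0},
    {"hand":0,"travel":[3,1,0.4],"roll":0},
    {"hand":0,"travel":[1.6,0.5,0.3],"roll":0},
    {"hand":0,"travel":[0,0,0],"roll":0},
    {"hand":0,"travel":[0,0,0],"roll":0},
  ],
)

```text
clock: 23.65
tcp_pos: [0.56, -0.1054, 0.2811]
tcp_rot: [2.095, 2.341, -0.001]
contact_force: [-1.3, -0.4, -7.4]
grip_width: 0.0025
grasp_force: 107.5
```

```bash
cat >> h.py <<'E'
def st(G=[.6202,.0762,1.683]):
    o=get_obs(); d=o['tcp_pos'][:2]-G[:2]; c,s=np.cos(G[2]),np.sin(G[2])
    print('t %.2f grader xy %.0f %.0f z %.3f F %s M %s grip %.4f %.0f'%(o['clock'],1e3*(c*d[0]+s*d[1]),1e3*(-s*d[0]+c*d[1]),o['tcp_pos'][2],o['contact_force'].round(1),o['moment'].round(2),o['grip_width'],o['grasp_force']))
def reds(f):
    g=f['image'].astype(int); m=((g[:,:,0]>80)&(g[:,:,1]<.45*g[:,:,0])&(g[:,:,2]<.45*g[:,:,0])).astype(np.uint8)
    n,_,s,c=cv2.connectedComponentsWithStats(m); return [(c[i].round().astype(int).tolist(),int(s[i][4])) for i in range(1,n) if s[i][4]>25]
E
python3 -c "
from h import *
st()
print(reds(grab_frame('top')),reds(grab_frame('side')))"
```

```text
t 23.65 grader xy -174 80 z 0.281 F [-1.3 -0.4 -7.4] M [-0.59  0.7   0.03] grip 0.0025 107
[([329, 143], 81), ([304, 163], 577)] [([363, 156], 612)]
```

Request:
send_rows(
  plan=[
    {"hand":0,"travel":[0,0,0],"roll":0},
    {"hand":0,"travel":[0,0,0],"roll":0},
  ],
  newtons=50,
)

```text
clock: 24.0
tcp_pos: [0.5601, -0.1051, 0.2811]
tcp_rot: [2.094, 2.342, -0.0]
contact_force: [0.3, -0.3, -7.4]
grip_width: 0.0022
grasp_force: 107.5
```

```bash
python3 -c "
from h import *
st()
print(reds(grab_frame('top')),reds(grab_frame('side')))"
```

```text
t 24.00 grader xy -173 80 z 0.281 F [ 0.3 -0.3 -7.4] M [-0.69  0.71 -0.01] grip 0.0022 107
[([328, 144], 80), ([305, 163], 692)] [([365, 155], 567)]
```

Request:
send_rows(
  plan=[
    {"hand":0,"travel":[0,0,0],"roll":0},
    {"hand":0,"travel":[0,0,0],"roll":0},
  ],
  newtons=25,
)

```text
clock: 24.35
tcp_pos: [0.5601, -0.1047, 0.2811]
tcp_rot: [2.094, 2.342, -0.0]
contact_force: [-0.1, -0.2, -7.9]
grip_width: 0.0021
grasp_force: 107.5
```

```bash
python3 -c "
from h import *
st()
print(reds(grab_frame('top')),reds(shot('side','s9.png')))"
```

```text
t 24.35 grader xy -173 80 z 0.281 F [-0.1 -0.2 -7.9] M [-0.7   0.66  0.02] grip 0.0021 108
[([328, 144], 77), ([305, 163], 742)] [([365, 155], 544)]
```

Request:
send_rows(
  plan=[
    {"hand":1.5,"travel":[0,0,0],"roll":0},
  ],
  newtons=25,
)

```text
clock: 24.58
tcp_pos: [0.5601, -0.1047, 0.2811]
tcp_rot: [-2.094, -2.342, -0.0]
contact_force: [-0.3, 0.0, -8.3]
grip_width: 0.0021
grasp_force: 107.5
```

Request:
send_rows(
  plan=[
    {"hand":0,"travel":[0,0,0],"roll":0},
  ],
  newtons=25,
)

```text
clock: 24.7
tcp_pos: [0.5601, -0.1047, 0.2811]
tcp_rot: [-2.094, -2.342, -0.0]
contact_force: [-0.4, -0.8, -7.8]
grip_width: 0.0025
grasp_force: 107.5
```

```bash
python3 -c "
from h import *
st()
print(reds(grab_frame('top')),reds(shot('side','s9.png')))"
```

```text
t 24.70 grader xy -173 80 z 0.281 F [-0.4 -0.8 -7.8] M [-0.76  0.62  0.03] grip 0.0025 108
[([328, 144], 77), ([305, 163], 747)] [([365, 155], 542)]
```

Request:
send_rows(
  plan=[
    {"hand":2.3,"travel":[0,0,0],"roll":0},
  ],
  newtons=20,
)

```text
clock: 24.92
tcp_pos: [0.5601, -0.1048, 0.2811]
tcp_rot: [-2.094, -2.342, -0.0]
contact_force: [-0.2, -0.9, -8.5]
grip_width: 0.0024
grasp_force: 100.5
```

Request:
send_rows(
  plan=[
    {"hand":2.6,"travel":[0,0,0],"roll":0},
  ],
  newtons=20,
)

```text
clock: 25.05
tcp_pos: [0.5601, -0.1047, 0.2811]
tcp_rot: [2.094, 2.342, 0.0]
contact_force: [-0.4, -0.1, -8.2]
grip_width: 0.0024
grasp_force: 87.7
```

Request:
send_rows(
  plan=[
    {"hand":2.9,"travel":[0,0,0],"roll":0},
    {"hand":3.2,"travel":[0,0,0],"roll":0},
  ],
)

```text
clock: 25.3
tcp_pos: [0.5601, -0.1047, 0.2811]
tcp_rot: [2.094, 2.342, 0.0]
contact_force: [0.4, -0.2, -8.4]
grip_width: 0.0029
grasp_force: 62.5
```

Request:
send_rows(
  plan=[
    {"hand":3.5,"travel":[0,0,0],"roll":0},
  ],
)

```text
clock: 25.42
tcp_pos: [0.5602, -0.1047, 0.2812]
tcp_rot: [2.094, 2.342, 0.0]
contact_force: [-0.6, 1.0, -8.3]
grip_width: 0.0035
grasp_force: 49.8
```

```bash
python3 -c "
from h import *
st()
print(reds(grab_frame('top')),reds(shot('side','s9.png')))"
```

```text
t 25.43 grader xy -173 80 z 0.281 F [-0.6  1.  -8.3] M [-0.58  0.57 -0.07] grip 0.0035 50
[([327, 145], 111), ([305, 164], 716)] [([362, 158], 516)]
```

Request:
send_rows(
  plan=[
    {"hand":3.6,"travel":[0,0,0],"roll":0},
    {"hand":3.6,"travel":[0,0,0],"roll":0},
  ],
)

```text
clock: 25.78
tcp_pos: [0.5602, -0.1046, 0.2814]
tcp_rot: [2.093, 2.342, 0.001]
contact_force: [-0.7, 0.2, -4.2]
grip_width: 0.0032
grasp_force: 46.5
```

```bash
python3 -c "
from h import *
st()
print(reds(grab_frame('top')),reds(shot('side','s9.png')))"
```

```text
t 25.77 grader xy -173 80 z 0.281 F [-0.7  0.2 -4.2] M [-0.34  0.58  0.11] grip 0.0032 46
[([295, 172], 801)] [([357, 160], 32)]
```

Request:
send_rows(
  plan=[
    {"hand":3.6,"travel":[0,0,-1],"roll":0},
    {"hand":3.6,"travel":[0,0,-1],"roll":0},
    {"hand":3.6,"travel":[0,0,-1],"roll":0},
    {"hand":3.6,"travel":[0,0,0],"roll":0},
  ],
)

```text
clock: 26.38
tcp_pos: [0.5604, -0.1048, 0.3123]
tcp_rot: [2.092, 2.341, 0.001]
contact_force: [0.4, -0.9, -3.1]
grip_width: 0.0034
grasp_force: 46.7
```

```bash
cat >> h.py <<'E'
def tiltfit(name):
    """print red blobs and edge rows useful for tilt"""
    st(); t=grab_frame('top'); s=shot('side',name); print(reds(t),reds(s)); cv2.imwrite('pics/t_'+name,t['image'][:,:,::-1])
    o=get_obs(); P=o['tcp_pos']+[0,0,.019]; a=1.683
    X=np.array([np.cos(a),np.sin(a),0]);Y=np.array([-np.sin(a),np.cos(a),0]);Z=np.array([0,0,1])
    g=cv2.cvtColor(s['image'],cv2.COLOR_RGB2GRAY).astype(float); e=np.hypot(cv2.Sobel(g,-1,1,0),cv2.Sobel(g,-1,0,1)); best=[]
    for d in range(0,75,3):
        r=np.radians(d); x2=X*np.cos(r)-Z*np.sin(r); z2=Z*np.cos(r)+X*np.sin(r)
        q=np.array([P+x2*(x+63)/1e3+Y*(y-79)/1e3+z2*(z-38)/1e3 for A,B in(((-100,-80,50),(-100,10,50)),((-100,-81,50),(-100,-81,0)),((-100,-81,0),(-100,30,0)),((-100,-81,50),(90,-81,50)),((0,-81,120),(0,-20,120))) for x,y,z in np.linspace(A,B,25)])
        u=proj(s,q).round().astype(int); best.append((round(e[u[:,1],u[:,0]].mean(),1),d))
    print('tilt',sorted(best)[::-1][:4])
E
python3 -c "
from h import *
tiltfit('s10.png')"
```

```text
t 26.38 grader xy -173 80 z 0.312 F [ 0.4 -0.9 -3.1] M [-0.18  0.18 -0.01] grip 0.0034 47
[([274, 172], 870)] [([317, 176], 42), ([354, 179], 85)]
tilt [(np.float64(162.6), 27), (np.float64(153.0), 24), (np.float64(128.7), 30), (np.float64(119.7), 21)]
```

Request:
send_rows(
  plan=[
    {"hand":3.8,"travel":[0,0,0],"roll":0},
    {"hand":3.9,"travel":[0,0,0],"roll":0},
  ],
)

```text
clock: 26.72
tcp_pos: [0.5601, -0.1047, 0.3108]
tcp_rot: [-2.093, -2.342, 0.0]
contact_force: [0.6, -0.4, -2.7]
grip_width: 0.0031
grasp_force: 33.7
```

```bash
python3 -c "
from h import *
tiltfit('s11.png')"
```

```text
t 26.73 grader xy -173 80 z 0.311 F [ 0.6 -0.4 -2.7] M [-0.15  0.17 -0.01] grip 0.0031 34
[([275, 172], 862)] [([317, 175], 41), ([354, 179], 84)]
tilt [(np.float64(164.6), 27), (np.float64(157.1), 24), (np.float64(129.6), 21), (np.float64(123.8), 30)]
```

```bash
python3 -c "
from h import *
print(reds(load('top0.png')))
t=cv2.imread('pics/t_s11.png')[:,:,::-1].astype(int); m=((t[:,:,0]>80)&(t[:,:,1]<.45*t[:,:,0])&(t[:,:,2]<.45*t[:,:,0]))
for r in range(140,216,1): 
  l=''.join('#' if m[r,c] else ('g' if t[r,c,1]>t[r,c,0]+8 else ('.' if t[r,c].max()>100 else ' ')) for c in range(250,350)); print(r,l)
"
```

```text
[([407, 197], 246), ([427, 203], 148), ([413, 216], 58), ([400, 227], 79), ([421, 232], 150)]
140              .. ...............................................                     ........  ...   
141              .. ...............................................                     .......  .......
142              .. ...............................................                    ........ ........
143              ...................................................            ...    .......  ........
144              ............................................   ....         ......   ........ .........
145               ........................................      ....      ........    .......  .........
146               .. ..................................          ...    ..........   ........ ..........
147               ..  ..#######.....................             ...    ..........   ........ ..........
148               .. ############................                ...    .........   ........ ...........
149                 ############## ...........               
[... 6273 characters left out ...]
.................................   ..................................
210 ...........            ..... .................................    ..................................
211 .....              ..         ................................    ..................................
212               ........        ...............................    ...................................
213         .........    .         ..............................    ...................................
214    .......           .         .............................    ....................................
215 ....                 .         .............................    ....................................
```

Request:
send_rows(
  plan=[
    {"hand":0,"travel":[0,0,0],"roll":0},
    {"hand":0,"travel":[-1,0,-2],"roll":0},
    {"hand":0,"travel":[-3,0,-2],"roll":0},
    {"hand":0,"travel":[-4,-1,0],"roll":0},
    {"hand":0,"travel":[-4,-1,0],"roll":0},
    {"hand":0,"travel":[-4,-2,0],"roll":0},
    {"hand":0,"travel":[-3,-2,0],"roll":0},
  ],
  newtons=80,
)

```text
clock: 27.7
tcp_pos: [0.5212, -0.3019, 0.3507]
tcp_rot: [-2.094, -2.341, 0.0]
contact_force: [0.1, 0.2, -2.6]
grip_width: 0.0026
grasp_force: 78.5
```

```bash
python3 -c "
from h import *
tiltfit('s12.png')
for nm,r0,r1,c0,c1 in(('t_s12.png',144,206,252,300),('s12.png',150,205,300,380)):
  t=cv2.imread('pics/'+nm)[:,:,::-1].astype(int); m=((t[:,:,0]>80)&(t[:,:,1]<.45*t[:,:,0])&(t[:,:,2]<.45*t[:,:,0])); print(nm,c0)
  for r in range(r0,r1): 
    l=''.join('#' if m[r,c] else ('g' if t[r,c,1]>t[r,c,0]+8 else ('.' if t[r,c].max()>100 else ' ')) for c in range(c0,c1)); print(r,l)
"
```

```text
t 27.70 grader xy -365 141 z 0.351 F [ 0.1  0.2 -2.6] M [-0.12  0.18 -0.02] grip 0.0026 78
[([275, 172], 854)] [([359, 164], 167), ([351, 172], 73)]
tilt [(np.float64(145.4), 18), (np.float64(130.6), 21), (np.float64(126.8), 24), (np.float64(117.9), 36)]
t_s12.png 252
144             ....................................
145             ....................................
146             .. .................................
147             ..  ..#######.......................
148             .. ############ ....................
149               ############## ...................
150              ################ ..................
151             ################## ............     
152             ##################  ......          
153            ####################                 
154            ####################                .
155            ####################           ......
156         .. ####################      ...........
157    ....... ####################  ...............
158 .........  ####################  ...............
159 ....       #################### 
[... 6441 characters left out ...]
....................
197 .....     ..                 ...................................................
198 .....     ..                  ..................................................
199 .....     ..                  ..................................................
200 ......    ..                  ..................................................
201 ......    ...                 .............................................  ...
202 .......   ...                 .............................................  ...
203 .......   ...        . ................................... ................  ...
204 ........  ...  ........................................... ................ ....
```

```bash
python3 -c "
from h import *
ft,fs=load('top0.png'),load('side0.png')
G=[.6202,.0762,1.683];c,s=np.cos(G[2]),np.sin(G[2])
def gr(P): d=P[:2]-G[:2]; return (1e3*np.array([c*d[0]+s*d[1],-s*d[0]+c*d[1],P[2]])).round()
for z in(.16,.18,.2,.22):
  print(z,[gr(atz(ft,q,z)).tolist() for q in((272.7,157.3),(276,180.5),(278.5,195.5),(288,166),(269,168))], gr(atz(fs,(363,163),z)))
print(proj(ft,tf(G,[[90,-80,192],[90,80,192],[90,0,192]])))
"
```

```text
0.16 [[58.0, -83.0, 160.0], [56.0, 1.0, 160.0], [54.0, 55.0, 160.0], [9.0, -44.0, 160.0], [75.0, -46.0, 160.0]] [ 108. -110.  160.]
0.18 [[56.0, -76.0, 180.0], [54.0, 7.0, 180.0], [52.0, 59.0, 180.0], [8.0, -38.0, 180.0], [73.0, -40.0, 180.0]] [ 70. -96. 180.]
0.2 [[55.0, -70.0, 200.0], [53.0, 12.0, 200.0], [51.0, 64.0, 200.0], [7.0, -32.0, 200.0], [71.0, -34.0, 200.0]] [ 32. -83. 200.]
0.22 [[53.0, -63.0, 220.0], [51.0, 17.0, 220.0], [49.0, 68.0, 220.0], [6.0, -26.0, 220.0], [69.0, -28.0, 220.0]] [ -6. -70. 220.]
[[262.28208061 156.51612878]
 [267.54264234 202.41332871]
 [264.86420301 179.19397558]]
```

```bash
python3 -c "
from h import *
T=[.504,-.370,1.41]
p=tf(T,[-63+33,79,0])[0];print(p, tf(T,[-63,79,0]))
go(p[0],p[1],.20,1.41+np.pi/2)"
```

```text
[ 0.42121596 -0.38696476  0.        ] [[ 0.41593252 -0.41953907  0.        ]]
clock 27.80 tcp [ 0.5203 -0.3033  0.3506] tilt 0.001 yaw 0.108 F [ 0.4 -1.  -3.3] grip 0.003 79
roll 0.269  (or -2.873)  travel [-9.84 -8.43 15.07]  q6 -0.83
```

Request:
send_rows(
  plan=[
    {"hand":0,"travel":[0,0,0],"roll":0.135},
    {"hand":0,"travel":[0,0,0],"roll":0.135},
    {"hand":0,"travel":[-3.3,-2.8,3],"roll":0},
    {"hand":0,"travel":[-3.3,-2.8,3],"roll":0},
    {"hand":0,"travel":[-3.3,-2.8,4],"roll":0},
    {"hand":0,"travel":[0,0,5],"roll":0},
    {"hand":0,"travel":[0,0,4],"roll":0},
    {"hand":0,"travel":[0,0,3],"roll":0},
    {"hand":0,"travel":[0,0,2],"roll":0},
    {"hand":0,"travel":[0,0,0],"roll":0},
  ],
)

```text
clock: 29.05
tcp_pos: [0.4237, -0.3841, 0.1106]
tcp_rot: [-2.389, -2.038, -0.002]
contact_force: [0.3, 0.7, -1.5]
grip_width: 0.0029
grasp_force: 78.0
```

```bash
python3 -c "
from h import *
T=[.504,-.370,1.41]
go(.4212,-.387,.10,1.41+np.pi/2); print(get_obs()['moment'])"
```

```text
clock 29.05 tcp [ 0.4237 -0.3841  0.1106] tilt 0.002 yaw -0.158 F [ 0.3  0.7 -1.5] grip 0.003 78
roll 0.003  (or -3.139)  travel [-0.33 -0.21  1.06]  q6 -0.79
[ 0.14081561 -0.03379181 -0.05453591]
```

Request:
send_rows(
  plan=[
    {"hand":3.5,"travel":[0,0,0],"roll":0},
    {"hand":3.6,"travel":[-0.6,-0.1,1],"roll":0},
    {"hand":3.6,"travel":[-0.6,-0.1,1],"roll":0},
    {"hand":3.6,"travel":[-0.5,0,1],"roll":0},
    {"hand":3.6,"travel":[-0.5,0,1],"roll":0},
  ],
)

```text
clock: 29.68
tcp_pos: [0.4176, -0.4068, 0.0704]
tcp_rot: [2.391, 2.038, 0.0]
contact_force: [-0.4, -3.6, 2.7]
grip_width: 0.0033
grasp_force: 45.1
```

```bash
python3 -c "
from h import *
go(.4159,-.4195,.025,1.41+np.pi/2); print(get_obs()['moment'])"
```

```text
clock 29.68 tcp [ 0.4176 -0.4068  0.0704] tilt 0.000 yaw -0.159 F [-0.4 -3.6  2.7] grip 0.003 45
roll 0.002  (or -3.140)  travel [-1.28  0.03  4.54]  q6 -0.82
[-0.05715558 -0.22337533 -0.34753005]
```

Request:
send_rows(
  plan=[
    {"hand":3.7,"travel":[-0.4,0,1],"roll":0},
    {"hand":3.7,"travel":[-0.3,0,1],"roll":0},
    {"hand":3.7,"travel":[-0.2,0,1],"roll":0},
    {"hand":3.7,"travel":[-0.2,0,1],"roll":0},
    {"hand":3.7,"travel":[-0.1,0,0.5],"roll":0},
    {"hand":3.7,"travel":[0,0,0],"roll":0},
  ],
)

```text
clock: 30.42
tcp_pos: [0.4158, -0.4176, 0.0256]
tcp_rot: [-2.389, -2.039, -0.0]
contact_force: [0.6, -0.6, -0.4]
grip_width: 0.0032
grasp_force: 40.3
```

```bash
cat >> h.py <<'E'
def trayfit(name,T0):
    s=shot(name,name+'_tf.png'); g=cv2.GaussianBlur(cv2.cvtColor(s['image'],cv2.COLOR_RGB2GRAY),(0,0),.8).astype(float); e=np.hypot(cv2.Sobel(g,-1,1,0),cv2.Sobel(g,-1,0,1))
    E=[((-100,-80,54),(-100,70,54)),((-100,-81,54),(-100,-81,4)),((-100,-81,4),(-100,81,4)),((-100,-81,54),(92,-81,54)),((0,-81,126),(0,81,126)),((125,-81,20),(125,81,20))]
    L=np.array([p for A,B in E for p in np.linspace(A,B,25)])
    def sc(p): u=proj(s,tf(p,L)).round().astype(int); return e[u[:,1],u[:,0]].mean()
    b=max(((sc((T0[0]+i/500,T0[1]+j/500,T0[2]+k/50)),T0[0]+i/500,T0[1]+j/500,T0[2]+k/50) for i in range(-8,9) for j in range(-8,9) for k in range(-6,7)))
    print(name,'score',sc(T0),'best',np.round(b,4)); return b[1:]
E
python3 -c "
from h import *
go(.4159,-.4195,.025,1.41+np.pi/2); print(get_obs()['moment'])
trayfit('side',(.504,-.37,1.41))"
```

```text
clock 30.43 tcp [ 0.4158 -0.4176  0.0256] tilt 0.001 yaw -0.158 F [ 0.6 -0.6 -0.4] grip 0.003 40
roll 0.003  (or -3.139)  travel [-0.18  0.04  0.06]  q6 -0.83
[ 0.06008617 -0.08872925 -0.23492322]
side score 177.30266348636184 best [200.6256   0.508   -0.36     1.39  ]
```

Request:
send_rows(
  plan=[
    {"hand":8,"travel":[0,0,0],"roll":0},
    {"hand":32,"travel":[0,0,0],"roll":0},
    {"hand":32,"travel":[0,0,0],"roll":0},
    {"hand":32,"travel":[0,0,-2],"roll":0},
    {"hand":32,"travel":[0,0,-4],"roll":0},
    {"hand":32,"travel":[0,0,-6],"roll":0},
    {"hand":32,"travel":[0,0,-6],"roll":0},
    {"hand":0,"travel":[0,0,-6],"roll":0},
    {"hand":0,"travel":[0,0,-3],"roll":0},
  ],
)

```text
clock: 31.6
tcp_pos: [0.416, -0.4182, 0.2999]
tcp_rot: [2.386, 2.036, -0.001]
contact_force: [0.1, -0.4, -1.2]
grip_width: -0.0003
grasp_force: 0.0
```

```bash
python3 -c "
from h import *
trayfit('side',(.508,-.36,1.39)); trayfit('top',(.508,-.36,1.39))
print(reds(load('top_tf.png')))
G=[.6202,.0762,1.683]
p=tf(G,[90,155,0])[0];print(p)
go(p[0],p[1],.30,1.683)
t=load('top_tf.png')['image'].astype(int);s=load('side_tf.png')['image'].astype(int)
for n,r0,r1,c0,c1 in(('t',144,206,252,300),('s',148,186,300,380)):
  q=t if n=='t' else s
  m=((q[:,:,0]>80)&(q[:,:,1]<.45*q[:,:,0])&(q[:,:,2]<.45*q[:,:,0])); 
  for r in range(r0,r1,1 if n=='s' else 2): print(r,''.join('#' if m[r,c] else '.' for c in range(c0,c1)))
"
```

```text
side score 210.16951498078495 best [243.712   0.524  -0.376   1.43 ]
top score 72.39501044829984 best [146.6096   0.518   -0.368    1.41  ]
[([273, 173], 763), ([284, 166], 91)]
[0.45609752 0.14827896 0.        ]
clock 31.70 tcp [ 0.4163 -0.4186  0.3   ] tilt 0.007 yaw -0.158 F [-0.2 -0.5 -0.4] grip -0.000 0
roll 1.301  (or -1.841)  travel [ 10.3  -55.88  -0.33]  q6 -0.83
144 ................................................
146 ................................................
148 ...............############.....................
150 .............################...................
152 ............##################..................
154 ...........####################.................
156 ...........####################.................
158 ...........####################.................
160 ...........###################..#...............
162 ............#################..#####............
164 ..............#############..########...........
166 .............###########...###########..........
168 .............############.###########...........
170 ..............##########....####
[... 3447 characters left out ...]
#...................
178 ...............################................##############...................
179 ................##############..................#############...................
180 .................####.#######....................###########....................
181 ...................#..######......................##########....................
182 ...................................................#######......................
183 .....................................................###........................
184 ................................................................................
185 ................................................................................
```

```bash
python3 -c "
from h import *
ft,fs=load('top_tf.png'),load('side_tf.png')
G=[.6202,.0762,1.683];c,s=np.cos(G[2]),np.sin(G[2])
for n,a,b in(('large',(272.7,157.3),(358.3,160.7)),('medmid',(276,180.5),(336.5,164.3)),('mednear',(278.5,195.5),(323,175.5)),('small',(288.5,166),(354,176.5))):
  o1,d1=ray(ft,a);o2,d2=ray(fs,b)
  k=np.linalg.lstsq(np.c_[d1,-d2],o2-o1,rcond=None)[0];P=(o1+k[0]*d1+o2+k[1]*d2)/2; e=np.linalg.norm(o1+k[0]*d1-o2-k[1]*d2)
  d=P[:2]-G[:2]; print(n,(1e3*np.array([c*d[0]+s*d[1],-s*d[0]+c*d[1],P[2],e])).round())
for n in('side','top'): trayfit(n,(.522,-.372,1.42))
"
```

```text
large [ 54. -72. 199.   4.]
medmid [ 53.   7. 195.   8.]
mednear [ 53.  52. 159.   5.]
small [  7. -43. 167.   3.]
side score 147.0186824786325 best [269.3736   0.528   -0.362    1.42  ]
top score 118.23768140409263 best [147.2671   0.518   -0.368    1.44  ]
```

```bash
python3 -c "
from h import *
go(.4561,.1483,.30,1.683+np.pi/2)"
```

```text
clock 31.80 tcp [ 0.4158 -0.4178  0.2956] tilt 0.000 yaw -0.158 F [-0.1  0.3  0.1] grip 0.000 0
roll -0.270  (or 2.871)  travel [55.81 10.35 -0.42]  q6 -0.83
```

Request:
send_rows(
  plan=[
    {"hand":0,"travel":[0,0,-0.5],"roll":-0.135},
    {"hand":0,"travel":[0,0,-0.5],"roll":-0.135},
    {"hand":0,"travel":[5.58,1.04,0],"roll":0},
    {"hand":0,"travel":[5.58,1.04,0],"roll":0},
    {"hand":0,"travel":[5.58,1.04,0],"roll":0},
    {"hand":0,"travel":[5.58,1.04,0],"roll":0},
    {"hand":0,"travel":[5.58,1.04,0],"roll":0},
    {"hand":0,"travel":[5.58,1.04,0],"roll":0},
    {"hand":0,"travel":[5.58,1.04,0],"roll":0},
    {"hand":0,"travel":[5.58,1.04,0],"roll":0},
  ],
)

```text
clock: 33.05
tcp_pos: [0.448, 0.0367, 0.3046]
tcp_rot: [-2.092, -2.34, 0.002]
contact_force: [0.7, -0.4, -0.8]
grip_width: -0.0
grasp_force: 0.0
```

Request:
send_rows(
  plan=[
    {"hand":0,"travel":[5.58,1.04,0],"roll":0},
    {"hand":0,"travel":[5.4,1.0,0],"roll":0},
    {"hand":0,"travel":[0,0,0],"roll":0},
    {"hand":0,"travel":[0,0,0],"roll":0},
  ],
)

```text
clock: 33.55
tcp_pos: [0.4563, 0.146, 0.3049]
tcp_rot: [-2.092, -2.341, 0.003]
contact_force: [-1.1, -1.0, 0.6]
grip_width: 0.0003
grasp_force: 0.0
```

```bash
python3 -c "
from h import *
go(.4561,.1483,.265,1.683+np.pi/2)"
```

```text
clock 33.55 tcp [0.4563 0.146  0.3049] tilt 0.003 yaw 0.112 F [-1.1 -1.   0.6] grip 0.000 0
roll 0.000  (or -3.141)  travel [0.24 0.01 3.99]  q6 -0.05
```

Request:
send_rows(
  plan=[
    {"hand":0,"travel":[0.2,0,2],"roll":0},
    {"hand":0,"travel":[0,0,2],"roll":0},
    {"hand":0,"travel":[0,0,1.5],"roll":0},
    {"hand":0,"travel":[0,0,2],"roll":0},
    {"hand":0,"travel":[0,0,2],"roll":0},
    {"hand":0,"travel":[0,0,2],"roll":0},
    {"hand":0,"travel":[0,0,1.5],"roll":0},
    {"hand":0,"travel":[0,0,0.3],"roll":0},
  ],
)

```text
clock: 34.55
tcp_pos: [0.4562, 0.1468, 0.1725]
tcp_rot: [-2.096, -2.339, 0.003]
contact_force: [-1.5, -1.3, 3.5]
grip_width: 0.0
grasp_force: 1.6
```

Request:
send_rows(
  plan=[
    {"hand":0,"travel":[0,0,0.3],"roll":0},
    {"hand":0,"travel":[0,0,0.2],"roll":0},
    {"hand":0,"travel":[0,0,0],"roll":0},
  ],
)

```text
clock: 34.92
tcp_pos: [0.4566, 0.1474, 0.1699]
tcp_rot: [2.092, 2.34, 0.0]
contact_force: [-6.8, -5.4, 16.6]
grip_width: 0.0002
grasp_force: 8.5
```

Request:
send_rows(
  plan=[
    {"hand":0,"travel":[0,0,0.1],"roll":0},
    {"hand":0,"travel":[0,0,-3],"roll":0},
    {"hand":0,"travel":[0,0,-5],"roll":0},
    {"hand":0,"travel":[0,0,-5],"roll":0},
    {"hand":0,"travel":[-5,-3,0],"roll":0},
    {"hand":0,"travel":[-5,-3,0],"roll":0},
    {"hand":0,"travel":[-5,-3,0],"roll":0},
    {"hand":0,"travel":[0,0,0],"roll":0},
    {"hand":0,"travel":[0,0,0],"roll":0},
    {"hand":0,"travel":[0,0,0],"roll":0},
  ],
)

```text
clock: 36.17
tcp_pos: [0.3841, -0.01, 0.2971]
tcp_rot: [-2.091, -2.344, -0.0]
contact_force: [0.2, -0.7, 0.1]
grip_width: 0.0003
grasp_force: 0.0
```

```bash
cat > balls.py <<'E'
from h import *
f=shot('top','tb.png');s=shot('side','sb.png');print(get_obs()['clock'],get_obs()['tcp_pos'])
print(reds(f),reds(s))
G=[.6202,.0762,1.683];c,sn=np.cos(G[2]),np.sin(G[2])
for (q,a) in reds(f):
  P=atz(f,q,.045); d=P[:2]-G[:2]; print(q,a,(1e3*np.array([c*d[0]+sn*d[1],-sn*d[0]+c*d[1]])).round())
g=s['image'].max(2); print('paddle rows',[r for r in range(140,200) if g[r,290]<45])
E
python3 balls.py
```

```text
36.275 [ 0.384052   -0.01002202  0.29699921]
[([242, 150], 162), ([213, 151], 150), ([228, 175], 97), ([187, 187], 255)] [([328, 155], 85), ([367, 167], 59)]
[242, 150] 162 [ 178. -165.]
[213, 151] 150 [ 288. -177.]
[228, 175] 97 [240. -75.]
[187, 187] 255 [398. -51.]
paddle rows [173, 174, 175, 176, 177, 178, 179, 180, 181, 182, 183]
```

Request:
send_rows(
  plan=[
    {"hand":0,"travel":[0,0,0],"roll":0},
    {"hand":0,"travel":[0,0,0],"roll":0},
    {"hand":0,"travel":[0,0,0],"roll":0},
    {"hand":0,"travel":[0,0,0],"roll":0},
    {"hand":0,"travel":[0,0,0],"roll":0},
    {"hand":0,"travel":[0,0,0],"roll":0},
    {"hand":0,"travel":[0,0,0],"roll":0},
    {"hand":0,"travel":[0,0,0],"roll":0},
  ],
)

```text
clock: 37.28
tcp_pos: [0.3838, -0.0109, 0.2971]
tcp_rot: [-2.094, -2.342, 0.0]
contact_force: [0.1, 0.0, -0.1]
grip_width: -0.0001
grasp_force: 0.0
```

```bash
python3 balls.py; python3 -c "
from h import *
t=load('tb.png')['image'].astype(int)
m=((t[:,:,0]>80)&(t[:,:,1]<.45*t[:,:,0])&(t[:,:,2]<.45*t[:,:,0]))
for r in range(138,200): print(r,''.join('#' if m[r,c] else '.' for c in range(172,262)))
for n in('side','top'): trayfit(n,(.522,-.368,1.42))"
```

```text
37.375 [ 0.38377528 -0.01089388  0.29708497]
[([242, 150], 163), ([212, 151], 148), ([227, 154], 152), ([187, 187], 255)] [([328, 155], 85), ([366, 167], 63)]
[242, 150] 163 [ 178. -165.]
[212, 151] 148 [ 292. -177.]
[227, 154] 152 [ 236. -157.]
[187, 187] 255 [398. -51.]
paddle rows [173, 174, 175, 176, 177, 178, 179, 180, 181, 182, 183]
138 ..........................................................................................
139 ..........................................................................................
140 ..........................................................................................
141 ...................................................................######.................
142 ..................................................................########................
143 .................................................................##########...............
144 .........................................#.......................##########...............
145 .....................................########....................##########...............
[... 4573 characters left out ...]
.############.....................................................................
195 ...........#########......................................................................
196 .............#####........................................................................
197 ..........................................................................................
198 ..........................................................................................
199 ..........................................................................................
side score 89.4639540788135 best [260.3603   0.528   -0.362    1.42  ]
top score 134.85962418209903 best [151.8924   0.518   -0.368    1.44  ]
```

```bash
python3 -c "
from workcell import *
print(sign_off())"
```

```text
the job is handed in; nothing more can be done
None
```

The job is handed in, with the robot clear of everything. The gate was shut first, then all five tomatoes were tipped into the head and the empty tray was set back on its mat. The gate was then pushed fully down and left open. In the last images the two small tomatoes are in the small lane, the two medium in the medium lane and the large in the large lane. The clock read about 37 s. I saw no contact with the other things on the bench, but I did not compare images to confirm it.

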